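Lower the drawing board and tidy up after painting

ROBOT

A 6-joint arm with a two-finger parallel gripper is mounted at the origin on the work surface. World frame = base frame: x ahead of the robot, y to its left, z up, the work surface at z = 0. Lengths are in m, angles in rad, forces in N, time in s.
With the tool pointing down it reaches from about 0.25 to 0.725 m from the base axis. Payload 4 kg.
Tool frame: the origin (TCP) lies midway between the tips of the shut fingers; the grasp point (between the pads) lies 19 mm behind it; z points along the fingers, y is the line along which they close (so a half turn about z gives the same grasp; the last joint's range is limited). The gripper opens to 85 mm and grips with 20 to 120 N. Pads are 22 mm wide; open, the fingers measure 114 mm over their backs; the gripper's body (76 mm by 85 mm) begins 54 mm behind the grasp point. The pads swing forward as they close: fully open they stand 13 mm farther back than shut.
Start: joints at [0, 0.241, 0.005, 1.335, 0, 1.571], TCP at [0.5, -0, 0.231] pointing down, gripper open.
Joint ranges: [-2.72, 2.72], [-1.05, 1.87], [-1.09, 1.28], [-1.99, 2.15], [-1.42, 1.44], [-3.14, 3.14]. Speed limits (rad/s): [2.79, 2.79, 3.14, 3.14, 3.14, 3.14].

INTERFACE

Orientations are given as a unit quaternion [x, y, z, w].
In Python, from workcell import bot, camera, job_done gives the robot as it stands.
- The arm moves only by the tool carry_out, never from a script. Its argument "plan" is a list of rows, each an object of numbers: "dx", "dy", "dz": the shift along the tool's x, y, z in mm; "twist": the turn about the tool's z in degrees; "fingers": the closure, from -1 (fully open) to 1 (shut). In form: [{"dx": .., "dy": .., "dz": .., "twist": .., "fingers": ..}, ...]. A call has exactly 5 rows; each row is the pose to reach, as a shift and turn from the pose commanded when the call began, along the tool's axes at that moment; what a row does not reach only later rows make up. A row lasts 1/12 s, in which the tool goes at most 41.7 mm and 7.16 degrees, less where a joint would pass 70% of its speed; a pose out of reach is approached as far as the arm can. A call with a gripper value outside its range is refused whole. The fingers move at their own pace and stop on an object; the grip force is fixed at half the most. Time passes only in rows, so rows that repeat a pose let the fingers close, or fill a call up. It gives the time, the measured TCP pose, the force, the opening and the grip force at its end, in the units of the state.
- bot.get_obs(): the state, without advancing time (a new reading comes with each control period).
- camera(name): name is "scene" or "side" or "wrist"; returns a dict with "image" (384x512x3 uint8, red, green, blue), "intrinsics" (3x3 intrinsics, pixels), "eye" and "attitude" of the camera in the world. Camera axes: x right, y down, z forward; pixel columns grow to the right and rows downward; lengths in m; the calibration is good to about 2 mm. A picture is of the moment at which its call begins. There is no depth.
- job_done(): hands the job in; it is judged then, once.
The state is a dict: "clock": time; "joint_pos": joint angles; "joint_vel": joint speeds; "tau": joint torques, N m; "eef_pos": TCP position; "tool_rot": TCP orientation; "ft_force": force on the tool from outside, world axes, zero at the start; "ft_torque": the same for the moment, N m; "grip_width": finger opening in m; "grasp_force": force on a finger pad.
Only numpy, scipy, OpenCV 4.12 (cv2) and the standard library are available. Lean on these libraries where they do the work, as an engineer would, in place of code of your own. Each camera call takes 0.05 s, during which the arm holds its last target. There are 200 camera calls.

TASK

Painting is over. Lower the heavy drawing board to lie flat by working the wooden wedge backward out from under it in small tugs of about 2 cm, letting the board come to rest after each tug and never letting it drop. Then tidy up: lay the wedge on its flat base in the grey tray, set the red cup upright in the middle of the cork coaster so that no part of its foot overhangs, and stand every small canvas upright on one of its thin edges on the flat board, leaving the paint box, brush pot and paint jar where they are.

Things in the scene. Friction and masses are not known exactly. Their poses are not given: they have to be found in the camera images.
- stand: fixed frame of the drawing board: two black strips 12 mm high, 14 wide, along y at x = -122 and 122 mm, that carry the board when flat. Origin: on the table under the centre of the flat board; +y points to the hinge, -y to the free edge held up by the wedge. The flat board covers x -130..130, y -120..120 mm, underside 12 and top 28 mm above the table
- board (a joint): tilt of the drawing board (white steel-faced plywood 260 x 240 x 16 mm, 2 kg) about its hinge at y = 120 mm of the stand. 0 = flat; about 0.137 rad at the start (free edge 33 mm up). It sinks about 0.0015 rad per mm of wedge drawn out, is flat after 90 mm, and rests wherever the wedge stops. The hinge does not brake: unsupported, the board falls
- board_rest (a point): centre of the board's top surface as it is when the board lies flat; fixed to the stand, axes as the stand's
- wedge: wooden wedge 165 (y) x 38 (x) mm, 160 g. Tip at +y, 6 mm high; top slopes up to 49 mm over 120 mm, then a level grip block 45 long, 49 high at the -y end. Origin: centre of its underside. Starts with its y along the stand's y, 105 mm of it under the board's free edge, 60 mm sticking out. Drawn toward the stand's -y (8 to 20 N); clear of the board after 106 mm; it stays put when let go
- canvas0: small deep-edged painted canvas, a rigid block 60 (x) x 90 (y) x 24 (z) mm, 90 g, pale wooden sides and back, picture on its +z face; it starts lying flat on its back. Origin: centre of its underside (back face) as it lies (may be absent)
- canvas1: small deep-edged painted canvas, a rigid block 60 (x) x 90 (y) x 24 (z) mm, 90 g, pale wooden sides and back, picture on its +z face; it starts lying flat on its back. Origin: centre of its underside (back face) as it lies (may be absent)
- canvas2: small deep-edged painted canvas, a rigid block 60 (x) x 90 (y) x 24 (z) mm, 90 g, pale wooden sides and back, picture on its +z face; it starts lying flat on its back. Origin: centre of its underside (back face) as it lies (may be absent)
- canvas0_mid (a point): the middle of canvas0, axes as the canvas's
- canvas1_mid (a point): the middle of canvas1, axes as the canvas's
- canvas2_mid (a point): the middle of canvas2, axes as the canvas's
- cup: empty red cup, open at the top, 60 mm high, 66 mm across at the rim and 62 mm at the foot, 220 g. Origin: centre of its foot; z up
- coaster: fixed round cork coaster, 86 mm across, 5 mm thick. Origin: centre of its underside, on the table
- tray: fixed shallow grey tray, 120 (x) x 220 (y) x 22 (z) mm outside, walls 5 mm, floor 5 mm thick, so inside 110 x 210 mm. Origin: centre of its underside, on the table; the long way is y
- paintbox: flat white watercolour box 85 x 200 x 16 mm with round pans; leave it. Origin: centre of its underside
- brushpot: white pot 72 mm across, 95 mm high, with three brushes standing in it up to about 190 mm; leave it. Origin: centre of its underside
- paintjar: small closed jar 52 mm across, 60 mm high; leave it. Origin: centre of its underside
Not all that is in view belongs to the job. What is shaped like the canvas1 but blue is not meant.

How it is judged:
By the outcome, as a careful person would: the job done as asked, in the order asked, and still so for the second after the job is handed in, with the robot touching nothing.
Of canvas0, canvas1, canvas2 only 2 to 3 are there at a start; the rules pass over those that are not, and their reading is None.
At some moment in a run one of cup may be knocked a few centimetres aside while the robot is not near it.
Once in a run the grip may slacken for a moment while it holds something.
It also fails if it takes over 210 s, if anything falls off the work surface, if the arm or the gripper's body presses on something with over 40 N, if the wrist force passes 120 N, or if a joint passes its speed limit or range.

## Working session

There is one attempt and no reset: what is moved stays moved. The work goes in short steps, Python scripts to look and compute and a tool call to move; the robot and the scene stay as the last step left them, time stands still between calls to the robot, and variables do not carry over. Pictures are saved under pics/ and viewed, at most 14 in all, crops included, and the job is handed in when it is done.

Besides the shell and the picture viewer there is one more tool, called after "Emit:" by a JSON object that holds its "method" and its "body", one argument or row to a line. carry_out: Moves the arm, as the interface text tells. Its arguments: {"type":"object","properties":{"plan":{"type":"array","items":{"type":"object","properties":{"dx":{"type":"number"},"dy":{"type":"number"},"dz":{"type":"number"},"twist":{"type":"number"},"fingers":{"type":"number"}}}}},"required":["plan"]}

```bash
mkdir -p pics; ls; python3 - <<'E'
from workcell import bot,camera
import cv2,numpy as np
o=bot.get_obs();print(o['clock'],o['eef_pos'],o['tool_rot'],o['grip_width'])
ims=[]
for n in ['scene','side','wrist']:
    c=camera(n);cv2.imwrite(f'pics/{n}0.png',c['image'][:,:,::-1]);print(n,c['intrinsics'],c['eye'],c['attitude'])
    ims.append(c['image'][:,:,::-1])
cv2.imwrite('pics/a.png',cv2.resize(ims[0],(800,600),interpolation=cv2.INTER_CUBIC))
cv2.imwrite('pics/b.png',cv2.resize(ims[1],(800,600),interpolation=cv2.INTER_CUBIC))
E
```

```text
pics
0.0 [4.99376637e-01 1.41450461e-05 2.30431965e-01] [ 0.7071082   0.7071046  -0.00071843 -0.00074328] 0.08548588249878501
scene [[412.31250073   0.         261.71757658]
 [  0.         412.31250073 192.04794973]
 [  0.           0.           1.        ]] [1.27109836 0.3348399  0.83965098] [ 0.48394972  0.78011022 -0.34186615 -0.20086874]
side [[409.28004207   0.         250.76260731]
 [  0.         409.28004207 196.38336713]
 [  0.           0.           1.        ]] [ 0.36011338 -0.90495562  0.78305503] [ 0.90547657 -0.09495555  0.04788078 -0.41085648]
wrist [[282.83345953   0.         251.6378199 ]
 [  0.         282.83345953 186.79712631]
 [  0.           0.           1.        ]] [0.49898669 0.07651154 0.37291702] [ 9.88423875e-01  3.03092640e-04 -8.81566929e-04  1.51714778e-01]
```

View pics/a.png

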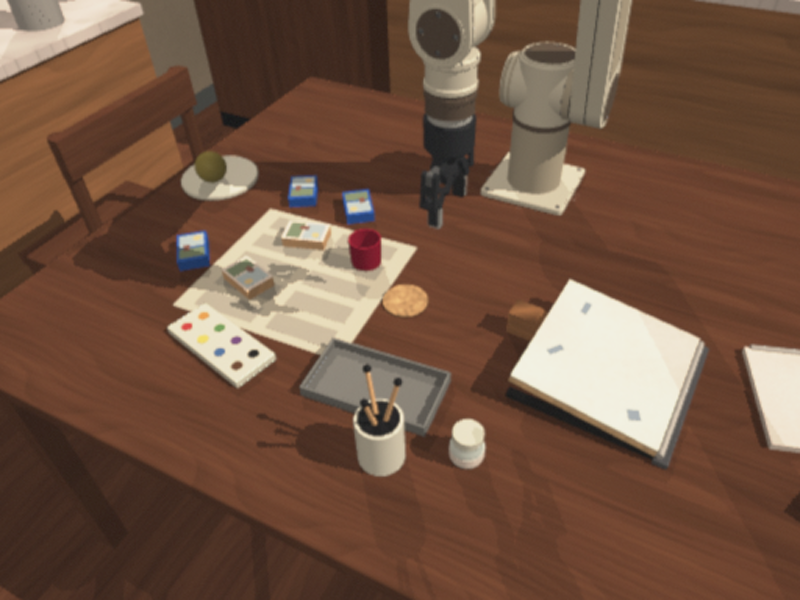

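View pics/b.png

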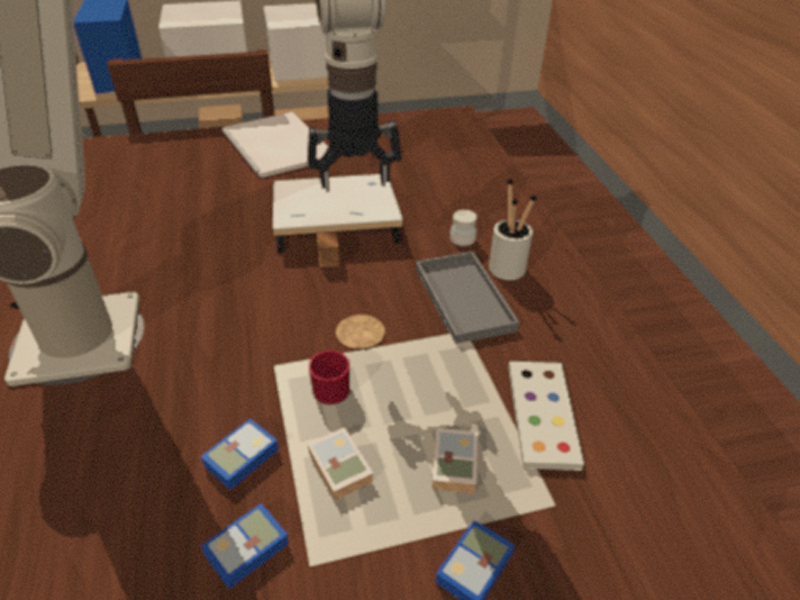

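The side view (800 px scale) shows the board at (335,205) with the wedge sticking out toward the camera at (328,248), the coaster at (360,331) and the cup at (330,377). The tray is at (467,297).

There are five canvas-like blocks. Three have blue sides: (240,453), (245,543) and (477,560). Two have pale wooden sides: (340,463) and (457,458). The description says pale wooden sides and blue not meant, so the wooden two fit. I'll confirm this in a crop.

```bash
cat > h.py <<'E'
import numpy as np,cv2
from scipy.spatial.transform import Rotation as R
from workcell import bot,camera
def look(n,save=None):
    c=camera(n)
    if save: cv2.imwrite(f'pics/{save}.png',c['image'][:,:,::-1])
    return c
def plane(c,px,z):
    px=np.atleast_2d(np.asarray(px,float)); K=c['intrinsics']
    d=np.c_[(px-K[:2,2])/[K[0,0],K[1,1]],np.ones(len(px))]
    d=R.from_quat(c['attitude']).apply(d); e=np.asarray(c['eye'])
    return (e+d*((z-e[2])/d[:,2])[:,None])[:,:2]
def blobs(c,lo,hi,amin=60):
    h=cv2.cvtColor(c['image'],cv2.COLOR_RGB2HSV)
    lo=np.array(lo);hi=np.array(hi)
    if lo[0]>hi[0]: m=cv2.inRange(h,np.array([lo[0],*lo[1:]]),np.array([180,*hi[1:]]))|cv2.inRange(h,np.array([0,*lo[1:]]),hi)
    else: m=cv2.inRange(h,lo,hi)
    cs,_=cv2.findContours(m,cv2.RETR_EXTERNAL,cv2.CHAIN_APPROX_NONE)
    return sorted([k[:,0] for k in cs if cv2.contourArea(k)>amin],key=lambda k:-cv2.contourArea(k))
def st():
    o=bot.get_obs();r=R.from_quat(o['tool_rot']).as_matrix()
    print('t %.2f'%o['clock'],'tcp',np.round(o['eef_pos']*1000,1),'x-axis deg %.1f'%np.degrees(np.arctan2(r[1,0],r[0,0])),'F',np.round(o['ft_force'],1),'w %.1f'%(o['grip_width']*1000),'g',np.round(o['grasp_force'],1),'j6 %.2f'%o['joint_pos'][5])
E
python3 - <<'E'
from h import *
s=cv2.imread('pics/side0.png')[220:384,110:360]
cv2.imwrite('pics/c.png',cv2.resize(s,(800,525),interpolation=cv2.INTER_CUBIC))
s=cv2.imread('pics/side0.png')[100:180,150:290]
a=cv2.resize(s,(800,457),interpolation=cv2.INTER_CUBIC)
cv2.imwrite('pics/d.png',a)
E
```

```text
(no output)
```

View pics/c.png

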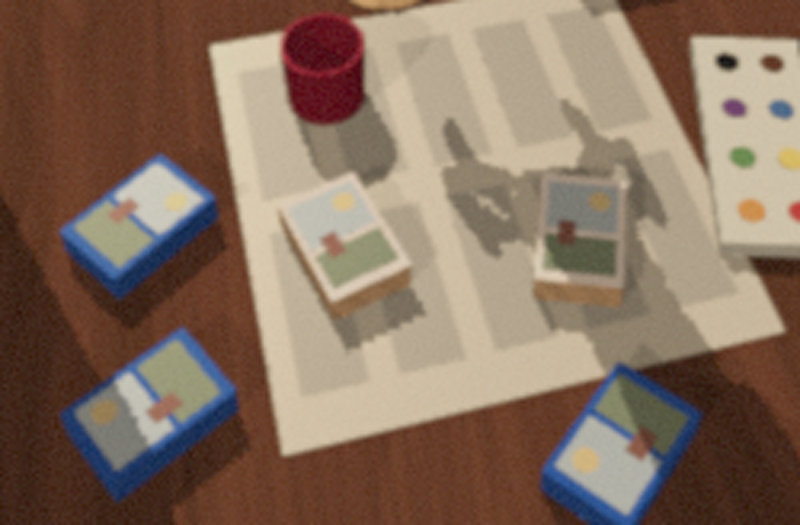

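View pics/d.png

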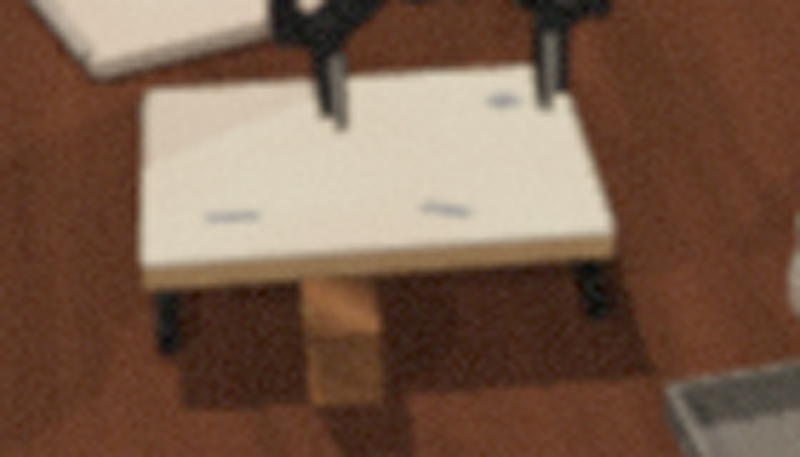

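The crop confirms it: wooden canvases at crop px (345,245) and (582,240), with the blue ones excluded. In the board crop, the wedge block's top spans (308,331) to (380,331), with its foot at z=0 at (312..380,403).

```bash
python3 - <<'E'
from h import *
S=look('side');C=look('scene')
f=lambda p,sc,off:np.array(p)/sc+np.array(off)
pr=lambda n,a:print(n,np.round(a*1000,0).tolist())
pr('canL',plane(S,f([(281,209),(353,174),(411,265),(338,303)],3.2,(110,220)),.024))
pr('canR',plane(S,f([(543,172),(630,177),(622,283),(536,277)],3.2,(110,220)),.024))
g=lambda p:f(p,5.714,(150,100))
pr('wedge top front',plane(S,g([(308,331),(380,331)]),.049))
pr('wedge bot front',plane(S,g([(312,403),(382,403)]),0))
pr('board front top',plane(S,g([(145,265),(613,232)]),.061))
pr('board back top',plane(S,g([(145,90),(572,70)]),.028))
pr('strips',plane(S,g([(158,352),(180,352),(585,318),(608,315)]),0))
for n,c in (('side',S),('scene',C)):
    for nm,lo,hi,z in (('cup',(170,120,40),(5,255,255),.06),('coaster',(8,100,120),(20,200,255),.005)):
        for k in blobs(c,lo,hi,80)[:3]:
            e=plane(c,k,z); q=k.mean(0)
            pr(f'{n} {nm} px{np.round(q)}',np.r_[e.min(0),e.max(0),(e.min(0)+e.max(0))/2])
    for k in blobs(c,(0,0,60),(180,40,150),400)[:5]:
        r=cv2.minAreaRect(k.astype(np.float32)); pr(f'{n} grey px{np.round(k.mean(0))} {r[1]}',plane(c,cv2.approxPolyDP(k,8,True)[:,0],.022))
E
```

```text
canL [[369.0, -331.0], [423.0, -311.0], [450.0, -395.0], [397.0, -414.0]]
canR [[558.0, -337.0], [619.0, -354.0], [586.0, -438.0], [530.0, -422.0]]
wedge top front [[442.0, 118.0], [479.0, 111.0]]
wedge bot front [[441.0, 119.0], [478.0, 112.0]]
board front top [[361.0, 180.0], [618.0, 161.0]]
board back top [[376.0, 426.0], [646.0, 398.0]]
strips [[362.0, 183.0], [374.0, 181.0], [604.0, 168.0], [618.0, 168.0]]
side cup px[211. 240.] [386.0, -289.0, 446.0, -175.0, 416.0, -232.0]
side coaster px[453.  99.] [1199.0, -315.0, 2201.0, 1713.0, 1700.0, 699.0]
side coaster px[487.   9.] [2189.0, 1035.0, 2633.0, 1601.0, 2411.0, 1318.0]
side coaster px[230. 212.] [441.0, -130.0, 531.0, -40.0, 486.0, -85.0]
side grey px[386. 129.] (328.74169921875, 66.2960205078125) [[699.0, 815.0], [1138.0, 718.0], [1128.0, -396.0], [1174.0, -337.0], [1171.0, 801.0]]
scene cup px[234. 158.] [383.0, -242.0, 501.0, -147.0, 442.0, -195.0]
scene coaster px[38. 83.] [-397.0, -1615.0, 719.0, -880.0, 161.0, -1248.0]
scene coaster px[ 87. 105.] [147.0, -985.0, 499.0, -793.0, 323.0, -889.0]
scene coaster px[259. 192.] [440.0, -128.0, 533.0, -41.0, 486.0, -84.0]
scene grey px[242. 246.] (88.72228240966797, 42.3895378112793) [[762.0, -137.0], [763.0, -33.0], [673.0, -62.0], [724.0, -16.0], [680.0, 7.0], [755.0, 51.0], [755.0, 83.0], [632.0, 69.0], [649.0, -144.0]]
```

Emit:
{"method": "carry_out", "body": {
  "plan": [
    {"dx": 30,"dy": -7,"dz": 20,"twist": 2,"fingers": -1},
    {"dx": 65,"dy": -17,"dz": 45,"twist": 5,"fingers": -1},
    {"dx": 100,"dy": -27,"dz": 70,"twist": 5,"fingers": -1},
    {"dx": 125,"dy": -34,"dz": 90,"twist": 5,"fingers": -1},
    {"dx": 135,"dy": -37,"dz": 100,"twist": 5,"fingers": -1}
  ]
}}

```text
clock: 0.67
eef_pos: [0.4598, 0.1375, 0.1283]
tool_rot: [0.736, 0.677, -0.002, -0.002]
ft_force: [-1.0, -1.4, -0.3]
grip_width: 0.0855
grasp_force: 0.0
```

```bash
python3 - <<'E'
from h import *
st();W=look('wrist','w1');print(W['eye'])
cv2.imwrite('pics/e.png',cv2.resize(W['image'][:,:,::-1],(768,576),interpolation=cv2.INTER_CUBIC))
E
```

```text
t 0.67 tcp [459.8 137.5 128.3] x-axis deg 85.2 F [-1.  -1.4 -0.3] w 85.5 g 0.0 j6 1.94
[0.46626028 0.21374773 0.27072027]
```

View pics/e.png

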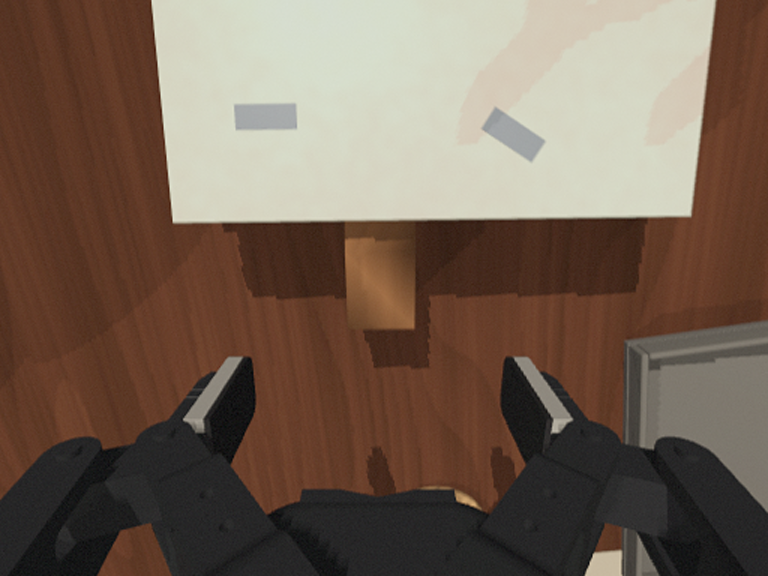

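The wrist view shows the wedge block with its front edge at (348..414, 329) and the board's free edge running from (174,222) to (691,215). The wedge is well aligned.

```bash
python3 - <<'E'
from h import *
W=look('wrist');f=lambda p:np.array(p)/1.5
print(np.round(plane(W,f([(348,329),(414,329),(346,240),(414,240)]),.049)*1000))
b=plane(W,f([(174,222),(691,215)]),.061)*1000;print(b,np.degrees(np.arctan2(*(b[1]-b[0])[::-1])),np.linalg.norm(b[1]-b[0]))
C=look('side')
k=plane(W,f([(628,341)]),.022)*1000;print('tray corner',k)
st()
E
```

```text
[[439. 117.]
 [477. 114.]
 [444. 168.]
 [480. 165.]]
[[360.73182656 186.72845362]
 [614.56770934 169.53902658]] -3.8740789663703867 254.41723956724073
tray corner [[613.62670437  82.881407  ]]
t 0.82 tcp [462.  135.4 130.5] x-axis deg 85.1 F [ 0.  -0.5  0.4] w 85.7 g 0.0 j6 1.94
```

Emit:
{"method": "carry_out", "body": {
  "plan": [
    {"dx": 1,"dy": -2,"dz": 35,"twist": 0,"fingers": -1},
    {"dx": 2,"dy": -2,"dz": 70,"twist": 0,"fingers": -1},
    {"dx": 3,"dy": -2,"dz": 100,"twist": 0,"fingers": -1},
    {"dx": 3,"dy": -2,"dz": 117,"twist": 0,"fingers": -1},
    {"dx": 3,"dy": -2,"dz": 117,"twist": 0,"fingers": -1}
  ]
}}

```text
clock: 1.23
eef_pos: [0.4595, 0.1363, 0.0118]
tool_rot: [0.738, 0.675, -0.003, -0.001]
ft_force: [-0.8, -0.2, -0.9]
grip_width: 0.0851
grasp_force: 0.0
```

Emit:
{"method": "carry_out", "body": {
  "plan": [
    {"dx": 0,"dy": 0,"dz": 0,"twist": 0,"fingers": 1},
    {"dx": 0,"dy": 0,"dz": 0,"twist": 0,"fingers": 1},
    {"dx": 0,"dy": 0,"dz": 0,"twist": 0,"fingers": 1},
    {"dx": 0,"dy": 0,"dz": 0,"twist": 0,"fingers": 1},
    {"dx": 0,"dy": 0,"dz": 0,"twist": 0,"fingers": 1}
  ]
}}

```text
clock: 1.65
eef_pos: [0.4617, 0.1384, 0.0163]
tool_rot: [0.737, 0.676, 0.001, 0.0]
ft_force: [-3.1, 0.2, 7.3]
grip_width: 0.0374
grasp_force: 61.6
```

Emit:
{"method": "carry_out", "body": {
  "plan": [
    {"dx": 0,"dy": 0,"dz": 0,"twist": 0,"fingers": 1},
    {"dx": 0,"dy": 0,"dz": 0,"twist": 0,"fingers": 1},
    {"dx": 0,"dy": 0,"dz": 0,"twist": 0,"fingers": 1},
    {"dx": 0,"dy": 0,"dz": 0,"twist": 0,"fingers": 1},
    {"dx": 0,"dy": 0,"dz": 0,"twist": 0,"fingers": 1}
  ]
}}

```text
clock: 2.07
eef_pos: [0.4617, 0.1384, 0.0163]
tool_rot: [0.737, 0.676, 0.001, 0.0]
ft_force: [-2.9, -1.0, 7.7]
grip_width: 0.0373
grasp_force: 61.5
```

```bash
python3 -c "
from h import *
st()"
```

```text
t 2.07 tcp [461.7 138.4  16.3] x-axis deg 85.0 F [-2.9 -1.   7.7] w 37.3 g 61.5 j6 1.95
```

Emit:
{"method": "carry_out", "body": {
  "plan": [
    {"dx": -4,"dy": 0,"dz": 0,"twist": 0,"fingers": 1},
    {"dx": -8,"dy": 0,"dz": 0,"twist": 0,"fingers": 1},
    {"dx": -12,"dy": 0,"dz": 0,"twist": 0,"fingers": 1},
    {"dx": -16,"dy": 0,"dz": 0,"twist": 0,"fingers": 1},
    {"dx": -20,"dy": 0,"dz": 0,"twist": 0,"fingers": 1}
  ]
}}

```text
clock: 2.48
eef_pos: [0.4618, 0.1214, 0.0163]
tool_rot: [0.737, 0.676, 0.004, -0.001]
ft_force: [0.7, 8.8, 0.2]
grip_width: 0.0368
grasp_force: 60.1
```

Emit:
{"method": "carry_out", "body": {
  "plan": [
    {"dx": 0,"dy": 0,"dz": 0,"twist": 0,"fingers": 1},
    {"dx": 0,"dy": 0,"dz": 0,"twist": 0,"fingers": 1},
    {"dx": 0,"dy": 0,"dz": 0,"twist": 0,"fingers": 1},
    {"dx": 0,"dy": 0,"dz": 0,"twist": 0,"fingers": 1},
    {"dx": 0,"dy": 0,"dz": 0,"twist": 0,"fingers": 1}
  ]
}}

```text
clock: 2.9
eef_pos: [0.4617, 0.1204, 0.0163]
tool_rot: [0.737, 0.676, 0.003, -0.0]
ft_force: [0.8, 5.0, 1.7]
grip_width: 0.0374
grasp_force: 60.3
```

Emit:
{"method": "carry_out", "body": {
  "plan": [
    {"dx": 0,"dy": 0,"dz": 0,"twist": 0,"fingers": 1},
    {"dx": 0,"dy": 0,"dz": 0,"twist": 0,"fingers": 1},
    {"dx": 0,"dy": 0,"dz": 0,"twist": 0,"fingers": 1},
    {"dx": 0,"dy": 0,"dz": 0,"twist": 0,"fingers": 1},
    {"dx": 0,"dy": 0,"dz": 0,"twist": 0,"fingers": 1}
  ]
}}

```text
clock: 3.32
eef_pos: [0.4617, 0.1204, 0.0163]
tool_rot: [0.737, 0.676, 0.003, -0.0]
ft_force: [1.2, 5.5, 2.4]
grip_width: 0.0371
grasp_force: 60.3
```

```bash
python3 - <<'E'
from h import *
st()
W=look('wrist','w2');g=cv2.cvtColor(W['image'],cv2.COLOR_RGB2HSV)
m=((g[...,1]<60)&(g[...,2]>180)).astype(np.uint8)
for u in (130,180,340,430): print(u,np.where(m[:,u]>0)[0].max())
E
```

```text
t 3.32 tcp [461.7 120.4  16.3] x-axis deg 85.1 F [1.2 5.5 2.4] w 37.1 g 60.3 j6 1.91
130 152
180 151
340 148
430 147
```

Emit:
{"method": "carry_out", "body": {
  "plan": [
    {"dx": -4,"dy": 0,"dz": 0,"twist": 0,"fingers": 1},
    {"dx": -8,"dy": 0,"dz": 0,"twist": 0,"fingers": 1},
    {"dx": -12,"dy": 0,"dz": 0,"twist": 0,"fingers": 1},
    {"dx": -16,"dy": 0,"dz": 0,"twist": 0,"fingers": 1},
    {"dx": -20,"dy": 0,"dz": 0,"twist": 0,"fingers": 1}
  ]
}}

```text
clock: 3.78
eef_pos: [0.4602, 0.1014, 0.0163]
tool_rot: [0.737, 0.676, 0.004, -0.001]
ft_force: [1.1, 10.0, 1.8]
grip_width: 0.0373
grasp_force: 60.1
```

Emit:
{"method": "carry_out", "body": {
  "plan": [
    {"dx": 0,"dy": 0,"dz": 0,"twist": 0,"fingers": 1},
    {"dx": 0,"dy": 0,"dz": 0,"twist": 0,"fingers": 1},
    {"dx": 0,"dy": 0,"dz": 0,"twist": 0,"fingers": 1},
    {"dx": 0,"dy": 0,"dz": 0,"twist": 0,"fingers": 1},
    {"dx": 0,"dy": 0,"dz": 0,"twist": 0,"fingers": 1}
  ]
}}

```text
clock: 4.2
eef_pos: [0.4601, 0.1004, 0.0163]
tool_rot: [0.737, 0.676, 0.003, 0.0]
ft_force: [0.7, 5.5, 2.5]
grip_width: 0.0369
grasp_force: 60.3
```

Emit:
{"method": "carry_out", "body": {
  "plan": [
    {"dx": 0,"dy": 0,"dz": 0,"twist": 0,"fingers": 1},
    {"dx": 0,"dy": 0,"dz": 0,"twist": 0,"fingers": 1},
    {"dx": 0,"dy": 0,"dz": 0,"twist": 0,"fingers": 1},
    {"dx": 0,"dy": 0,"dz": 0,"twist": 0,"fingers": 1},
    {"dx": 0,"dy": 0,"dz": 0,"twist": 0,"fingers": 1}
  ]
}}

```text
clock: 4.62
eef_pos: [0.4601, 0.1004, 0.0163]
tool_rot: [0.737, 0.676, 0.003, 0.0]
ft_force: [1.9, 5.6, 2.2]
grip_width: 0.0374
grasp_force: 60.3
```

Emit:
{"method": "carry_out", "body": {
  "plan": [
    {"dx": -4,"dy": 0,"dz": 0,"twist": 0,"fingers": 1},
    {"dx": -8,"dy": 0,"dz": 0,"twist": 0,"fingers": 1},
    {"dx": -12,"dy": 0,"dz": 0,"twist": 0,"fingers": 1},
    {"dx": -16,"dy": 0,"dz": 0,"twist": 0,"fingers": 1},
    {"dx": -20,"dy": 0,"dz": 0,"twist": 0,"fingers": 1}
  ]
}}

```text
clock: 5.03
eef_pos: [0.4585, 0.0814, 0.0163]
tool_rot: [0.737, 0.676, 0.004, -0.001]
ft_force: [1.7, 8.8, 1.7]
grip_width: 0.0374
grasp_force: 60.2
```

Emit:
{"method": "carry_out", "body": {
  "plan": [
    {"dx": 0,"dy": 0,"dz": 0,"twist": 0,"fingers": 1},
    {"dx": 0,"dy": 0,"dz": 0,"twist": 0,"fingers": 1},
    {"dx": 0,"dy": 0,"dz": 0,"twist": 0,"fingers": 1},
    {"dx": 0,"dy": 0,"dz": 0,"twist": 0,"fingers": 1},
    {"dx": 0,"dy": 0,"dz": 0,"twist": 0,"fingers": 1}
  ]
}}

```text
clock: 5.45
eef_pos: [0.4583, 0.0805, 0.0163]
tool_rot: [0.737, 0.676, 0.003, 0.0]
ft_force: [1.0, 5.0, 2.1]
grip_width: 0.0373
grasp_force: 60.4
```

Emit:
{"method": "carry_out", "body": {
  "plan": [
    {"dx": 0,"dy": 0,"dz": 0,"twist": 0,"fingers": 1},
    {"dx": 0,"dy": 0,"dz": 0,"twist": 0,"fingers": 1},
    {"dx": 0,"dy": 0,"dz": 0,"twist": 0,"fingers": 1},
    {"dx": 0,"dy": 0,"dz": 0,"twist": 0,"fingers": 1},
    {"dx": 0,"dy": 0,"dz": 0,"twist": 0,"fingers": 1}
  ]
}}

```text
clock: 5.87
eef_pos: [0.4583, 0.0805, 0.0163]
tool_rot: [0.737, 0.676, 0.003, 0.0]
ft_force: [0.6, 5.9, 2.1]
grip_width: 0.037
grasp_force: 60.4
```

```bash
python3 - <<'E'
from h import *
st()
W=look('wrist','w3');g=cv2.cvtColor(W['image'],cv2.COLOR_RGB2HSV)
m=((g[...,1]<60)&(g[...,2]>180)).astype(np.uint8)
for u in (130,180,340,430): print(u,np.where(m[:,u]>0)[0].max())
E
```

```text
t 5.87 tcp [458.3  80.5  16.3] x-axis deg 85.1 F [0.6 5.9 2.1] w 37.0 g 60.4 j6 1.83
130 48
180 48
340 45
430 43
```

Emit:
{"method": "carry_out", "body": {
  "plan": [
    {"dx": -4,"dy": 0,"dz": 0,"twist": 0,"fingers": 1},
    {"dx": -8,"dy": 0,"dz": 0,"twist": 0,"fingers": 1},
    {"dx": -12,"dy": 0,"dz": 0,"twist": 0,"fingers": 1},
    {"dx": -16,"dy": 0,"dz": 0,"twist": 0,"fingers": 1},
    {"dx": -20,"dy": 0,"dz": 0,"twist": 0,"fingers": 1}
  ]
}}

```text
clock: 6.33
eef_pos: [0.4567, 0.0615, 0.0163]
tool_rot: [0.737, 0.676, 0.004, -0.001]
ft_force: [1.3, 10.2, 3.3]
grip_width: 0.0373
grasp_force: 60.3
```

Emit:
{"method": "carry_out", "body": {
  "plan": [
    {"dx": 0,"dy": 0,"dz": 0,"twist": 0,"fingers": 1},
    {"dx": 0,"dy": 0,"dz": 0,"twist": 0,"fingers": 1},
    {"dx": 0,"dy": 0,"dz": 0,"twist": 0,"fingers": 1},
    {"dx": 0,"dy": 0,"dz": 0,"twist": 0,"fingers": 1},
    {"dx": 0,"dy": 0,"dz": 0,"twist": 0,"fingers": 1}
  ]
}}

```text
clock: 6.75
eef_pos: [0.4566, 0.0605, 0.0163]
tool_rot: [0.737, 0.676, 0.003, 0.0]
ft_force: [0.0, 6.0, 3.9]
grip_width: 0.0372
grasp_force: 60.5
```

Emit:
{"method": "carry_out", "body": {
  "plan": [
    {"dx": 0,"dy": 0,"dz": 0,"twist": 0,"fingers": 1},
    {"dx": 0,"dy": 0,"dz": 0,"twist": 0,"fingers": 1},
    {"dx": 0,"dy": 0,"dz": 0,"twist": 0,"fingers": 1},
    {"dx": 0,"dy": 0,"dz": 0,"twist": 0,"fingers": 1},
    {"dx": 0,"dy": 0,"dz": 0,"twist": 0,"fingers": 1}
  ]
}}

```text
clock: 7.17
eef_pos: [0.4565, 0.0605, 0.0163]
tool_rot: [0.737, 0.676, 0.003, 0.0]
ft_force: [0.7, 5.0, 2.9]
grip_width: 0.0374
grasp_force: 60.5
```

Emit:
{"method": "carry_out", "body": {
  "plan": [
    {"dx": -4,"dy": 0,"dz": 0,"twist": 0,"fingers": 1},
    {"dx": -8,"dy": 0,"dz": 0,"twist": 0,"fingers": 1},
    {"dx": -12,"dy": 0,"dz": 0,"twist": 0,"fingers": 1},
    {"dx": -15,"dy": 0,"dz": 0,"twist": 0,"fingers": 1},
    {"dx": -18,"dy": 0,"dz": 0,"twist": 0,"fingers": 1}
  ]
}}

```text
clock: 7.58
eef_pos: [0.4551, 0.0418, 0.0163]
tool_rot: [0.737, 0.676, 0.003, 0.001]
ft_force: [1.6, 4.8, 5.9]
grip_width: 0.0372
grasp_force: 60.7
```

Emit:
{"method": "carry_out", "body": {
  "plan": [
    {"dx": 0,"dy": 0,"dz": 0,"twist": 0,"fingers": 1},
    {"dx": 0,"dy": 0,"dz": 0,"twist": 0,"fingers": 1},
    {"dx": 0,"dy": 0,"dz": 0,"twist": 0,"fingers": 1},
    {"dx": 0,"dy": 0,"dz": 0,"twist": 0,"fingers": 1},
    {"dx": 0,"dy": 0,"dz": 0,"twist": 0,"fingers": 1}
  ]
}}

```text
clock: 8.0
eef_pos: [0.455, 0.0413, 0.0163]
tool_rot: [0.737, 0.676, 0.002, 0.001]
ft_force: [1.1, 2.5, 6.4]
grip_width: 0.0371
grasp_force: 60.9
```

Emit:
{"method": "carry_out", "body": {
  "plan": [
    {"dx": 0,"dy": 0,"dz": 0,"twist": 0,"fingers": 1},
    {"dx": 0,"dy": 0,"dz": 0,"twist": 0,"fingers": 1},
    {"dx": 0,"dy": 0,"dz": 0,"twist": 0,"fingers": 1},
    {"dx": 0,"dy": 0,"dz": 0,"twist": 0,"fingers": 1},
    {"dx": 0,"dy": 0,"dz": 0,"twist": 0,"fingers": 1}
  ]
}}

```text
clock: 8.42
eef_pos: [0.4551, 0.0412, 0.0163]
tool_rot: [0.737, 0.676, 0.002, 0.001]
ft_force: [0.0, 2.8, 6.0]
grip_width: 0.0375
grasp_force: 60.9
```

Emit:
{"method": "carry_out", "body": {
  "plan": [
    {"dx": -4,"dy": 0,"dz": 0,"twist": 0,"fingers": 1},
    {"dx": -8,"dy": 0,"dz": 0,"twist": 0,"fingers": 1},
    {"dx": -12,"dy": 0,"dz": 0,"twist": 0,"fingers": 1},
    {"dx": -16,"dy": 0,"dz": 0,"twist": 0,"fingers": 1},
    {"dx": -20,"dy": 0,"dz": 0,"twist": 0,"fingers": 1}
  ]
}}

```text
clock: 8.83
eef_pos: [0.4534, 0.0216, 0.0163]
tool_rot: [0.737, 0.676, 0.003, 0.001]
ft_force: [0.8, 5.0, 6.8]
grip_width: 0.0372
grasp_force: 60.9
```

Emit:
{"method": "carry_out", "body": {
  "plan": [
    {"dx": 0,"dy": 0,"dz": 0,"twist": 0,"fingers": 1},
    {"dx": 0,"dy": 0,"dz": 0,"twist": 0,"fingers": 1},
    {"dx": 0,"dy": 0,"dz": 0,"twist": 0,"fingers": 1},
    {"dx": 0,"dy": 0,"dz": 0,"twist": 0,"fingers": 1},
    {"dx": 0,"dy": 0,"dz": 0,"twist": 0,"fingers": 1}
  ]
}}

```text
clock: 9.25
eef_pos: [0.4533, 0.021, 0.0163]
tool_rot: [0.737, 0.676, 0.002, 0.001]
ft_force: [0.2, 3.1, 6.1]
grip_width: 0.0373
grasp_force: 61.0
```

```bash
python3 - <<'E'
from h import *
st();S=look('side');C=look('scene')
a=cv2.resize(S['image'][90:250,140:360,::-1],(400,291));b=cv2.resize(C['image'][140:300,180:400,::-1],(400,291))
cv2.imwrite('pics/f.png',np.hstack([a,b]))
E
```

```text
t 9.25 tcp [453.3  21.   16.3] x-axis deg 85.0 F [0.2 3.1 6.1] w 37.3 g 61.0 j6 1.70
```

View pics/f.png

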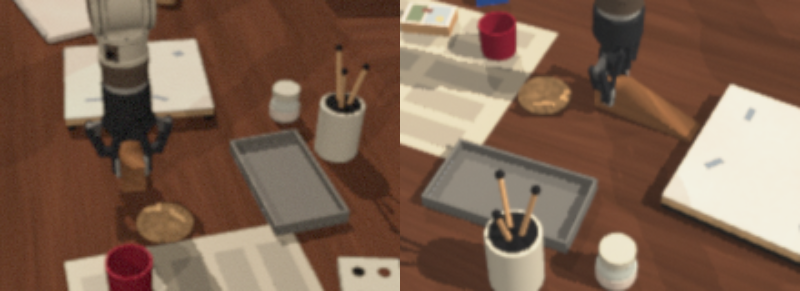

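The board is flat and the wedge is fully clear and still in the grip. Next I'll get the tray pose from its rim corners.

```bash
python3 - <<'E'
from h import *
S=look('side');C=look('scene')
pr=lambda n,a:print(n,np.round(a*1000,0).tolist())
for nm,c,roi in (('side',S,(262,155,335,220)),('scene',C,(185,210,295,280))):
    h=cv2.cvtColor(c['image'],cv2.COLOR_RGB2HSV);m=cv2.inRange(h,(0,0,40),(180,70,150))
    z=np.zeros_like(m);z[roi[1]:roi[3],roi[0]:roi[2]]=m[roi[1]:roi[3],roi[0]:roi[2]]
    k=max(cv2.findContours(z,cv2.RETR_EXTERNAL,cv2.CHAIN_APPROX_NONE)[0],key=cv2.contourArea)
    a=cv2.approxPolyDP(cv2.convexHull(k),4,True)[:,0];print(a.tolist());pr(nm,plane(c,a,.022))
E
```

```text
[[300, 161], [331, 207], [291, 219], [267, 167]]
side [[738.0, 79.0], [758.0, -143.0], [636.0, -166.0], [629.0, 70.0]]
[[206, 221], [215, 217], [287, 238], [272, 277], [238, 278], [193, 252]]
scene [[670.0, -154.0], [647.0, -139.0], [629.0, 67.0], [754.0, 85.0], [792.0, 14.0], [774.0, -126.0]]
```

Emit:
{"method": "carry_out", "body": {
  "plan": [
    {"dx": 0,"dy": 0,"dz": -8,"twist": 0,"fingers": 1},
    {"dx": 0,"dy": 0,"dz": -25,"twist": 0,"fingers": 1},
    {"dx": 0,"dy": 0,"dz": -50,"twist": 0,"fingers": 1},
    {"dx": 0,"dy": 0,"dz": -70,"twist": 0,"fingers": 1},
    {"dx": 0,"dy": 0,"dz": -80,"twist": 0,"fingers": 1}
  ]
}}

```text
clock: 9.87
eef_pos: [0.452, 0.0202, 0.0972]
tool_rot: [0.737, 0.675, 0.001, 0.001]
ft_force: [0.7, 0.0, -2.0]
grip_width: 0.0372
grasp_force: 60.2
```

Emit:
{"method": "carry_out", "body": {
  "plan": [
    {"dx": -8,"dy": 20,"dz": 0,"twist": 0,"fingers": 1},
    {"dx": -19,"dy": 48,"dz": 0,"twist": -2,"fingers": 1},
    {"dx": -31,"dy": 78,"dz": 0,"twist": -4,"fingers": 1},
    {"dx": -43,"dy": 108,"dz": 0,"twist": -6,"fingers": 1},
    {"dx": -55,"dy": 138,"dz": 0,"twist": -6,"fingers": 1}
  ]
}}

```text
clock: 10.28
eef_pos: [0.5842, -0.0474, 0.0949]
tool_rot: [0.701, 0.714, -0.001, 0.0]
ft_force: [0.7, -0.3, -2.1]
grip_width: 0.0372
grasp_force: 60.0
```

```bash
python3 - <<'E'
from h import *
st();W=look('wrist','w4');S=look('side')
a=cv2.resize(W['image'][:,:,::-1],(400,300));b=cv2.resize(S['image'][90:250,150:363,::-1],(400,300))
cv2.imwrite('pics/g.png',np.hstack([a,b]))
E
```

```text
t 10.28 tcp [584.2 -47.4  94.9] x-axis deg 91.1 F [ 0.7 -0.3 -2.1] w 37.2 g 60.0 j6 1.47
```

View pics/g.png

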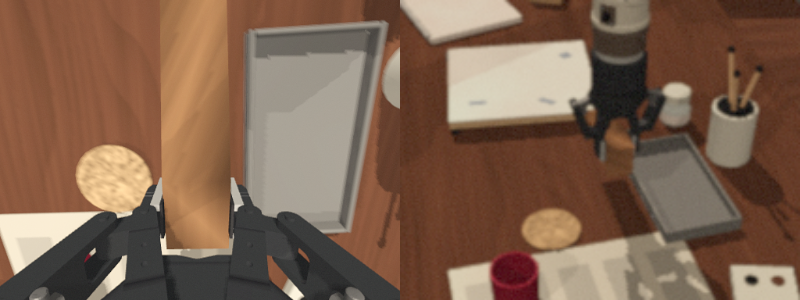

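The wrist view shows the tray's outer rim corners at (245,30), (387,21), (352,233) and (246,229), at 400 px scale. The wedge is level in the grip.

```bash
python3 - <<'E'
from h import *
W=look('wrist');p=plane(W,np.array([(245,30),(387,21),(352,233),(246,229)])/.78125,.022)*1000
print(p.round(),p.mean(0)); d=p[1]-p[2]; print(np.degrees(np.arctan2(d[1],d[0])),np.linalg.norm(d));d=p[1]-p[0]; print(np.degrees(np.arctan2(d[1],d[0])),np.linalg.norm(d));st()
E
```

```text
[[ 628.   67.]
 [ 750.   76.]
 [ 770. -144.]
 [ 646. -140.]] [698.539898   -35.51211634]
95.1253917031887 220.82951712574578
4.1594439908838 122.8795273612355
t 10.43 tcp [584.8 -47.7  94. ] x-axis deg 90.9 F [-2.1 -0.4 -1.1] w 37.2 g 60.8 j6 1.47
```

Emit:
{"method": "carry_out", "body": {
  "plan": [
    {"dx": -11,"dy": 22,"dz": 0,"twist": -1,"fingers": 1},
    {"dx": -24,"dy": 50,"dz": 0,"twist": -2,"fingers": 1},
    {"dx": -38,"dy": 78,"dz": 0,"twist": -3,"fingers": 1},
    {"dx": -48,"dy": 98,"dz": 0,"twist": -4,"fingers": 1},
    {"dx": -50,"dy": 103,"dz": 0,"twist": -4,"fingers": 1}
  ]
}}

```text
clock: 10.85
eef_pos: [0.6889, -0.0959, 0.0942]
tool_rot: [0.676, 0.737, -0.0, 0.001]
ft_force: [0.1, -0.1, -1.7]
grip_width: 0.0372
grasp_force: 60.9
```

Emit:
{"method": "carry_out", "body": {
  "plan": [
    {"dx": 0,"dy": 0,"dz": 20,"twist": 0,"fingers": 1},
    {"dx": 0,"dy": 0,"dz": 40,"twist": 0,"fingers": 1},
    {"dx": 0,"dy": 0,"dz": 55,"twist": 0,"fingers": 1},
    {"dx": 0,"dy": 0,"dz": 63,"twist": 0,"fingers": 1},
    {"dx": 0,"dy": 0,"dz": 65,"twist": 0,"fingers": 1}
  ]
}}

```text
clock: 11.27
eef_pos: [0.6846, -0.0936, 0.0272]
tool_rot: [0.675, 0.737, -0.002, -0.002]
ft_force: [-1.0, 0.3, -1.7]
grip_width: 0.0373
grasp_force: 61.0
```

```bash
python3 - <<'E'
from h import *
st()
E
```

```text
t 11.27 tcp [684.6 -93.6  27.2] x-axis deg 95.0 F [-1.   0.3 -1.7] w 37.3 g 61.0 j6 1.35
```

Lowering a further 6 mm, then a partial release, a lift, and a full opening.

Emit:
{"method": "carry_out", "body": {
  "plan": [
    {"dx": 0,"dy": 0,"dz": 3,"twist": 0,"fingers": 1},
    {"dx": 0,"dy": 0,"dz": 5,"twist": 0,"fingers": 1},
    {"dx": 0,"dy": 0,"dz": 6,"twist": 0,"fingers": 1},
    {"dx": 0,"dy": 0,"dz": 6,"twist": 0,"fingers": 1},
    {"dx": 0,"dy": 0,"dz": 6,"twist": 0,"fingers": 1}
  ]
}}

```text
clock: 11.68
eef_pos: [0.688, -0.0945, 0.0242]
tool_rot: [0.676, 0.737, 0.0, 0.001]
ft_force: [0.2, -0.3, -1.8]
grip_width: 0.0372
grasp_force: 61.0
```

Emit:
{"method": "carry_out", "body": {
  "plan": [
    {"dx": 0,"dy": 0,"dz": 0,"twist": 0,"fingers": -0.1},
    {"dx": 0,"dy": 0,"dz": 0,"twist": 0,"fingers": -0.2},
    {"dx": 0,"dy": 0,"dz": 0,"twist": 0,"fingers": -0.2},
    {"dx": 0,"dy": 0,"dz": 0,"twist": 0,"fingers": -0.2},
    {"dx": 0,"dy": 0,"dz": 0,"twist": 0,"fingers": -0.2}
  ]
}}

```text
clock: 12.1
eef_pos: [0.6877, -0.0944, 0.0236]
tool_rot: [0.676, 0.737, 0.0, 0.0]
ft_force: [0.7, 0.0, 0.0]
grip_width: 0.051
grasp_force: 0.0
```

Emit:
{"method": "carry_out", "body": {
  "plan": [
    {"dx": 0,"dy": 0,"dz": -8,"twist": 0,"fingers": -0.2},
    {"dx": 0,"dy": 0,"dz": -30,"twist": 0,"fingers": -0.2},
    {"dx": 0,"dy": 0,"dz": -65,"twist": 0,"fingers": -0.5},
    {"dx": 0,"dy": 0,"dz": -100,"twist": 0,"fingers": -1},
    {"dx": 0,"dy": 0,"dz": -110,"twist": 0,"fingers": -1}
  ]
}}

```text
clock: 12.52
eef_pos: [0.6907, -0.0948, 0.141]
tool_rot: [0.676, 0.737, 0.003, 0.004]
ft_force: [0.8, -0.0, 1.1]
grip_width: 0.0841
grasp_force: 0.0
```

```bash
python3 - <<'E'
from h import *
st();W=look('wrist','w5');S=look('side')
a=cv2.resize(W['image'][:,:,::-1],(400,300));b=cv2.resize(S['image'][90:250,150:363,::-1],(400,300))
cv2.imwrite('pics/i.png',np.hstack([a,b]))
for k in blobs(S,(170,120,40),(5,255,255),80)[:2]:
    e=plane(S,k,.06)*1000;print('cup',k.mean(0),e.min(0),e.max(0))
E
```

```text
t 12.52 tcp [690.7 -94.8 141. ] x-axis deg 95.0 F [ 0.8 -0.   1.1] w 84.1 g 0.0 j6 1.35
cup [210.7311828  240.06451613] [ 385.70246799 -289.19496814] [ 445.59859204 -177.30706744]
```

View pics/i.png

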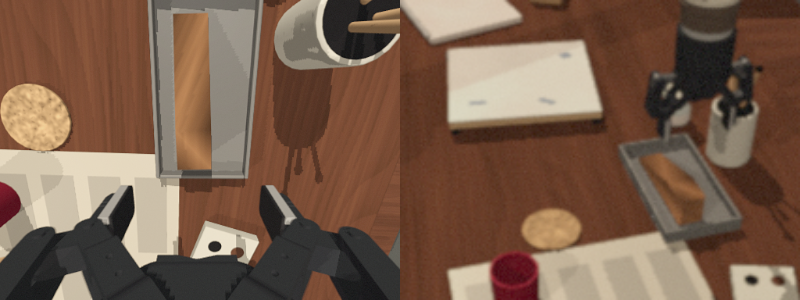

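The wedge lies flat in the tray. Next is the cup.

Emit:
{"method": "carry_out", "body": {
  "plan": [
    {"dx": -8,"dy": -20,"dz": 0,"twist": 0,"fingers": -1},
    {"dx": -20,"dy": -50,"dz": 0,"twist": 1,"fingers": -1},
    {"dx": -34,"dy": -85,"dz": 0,"twist": 2,"fingers": -1},
    {"dx": -48,"dy": -120,"dz": 0,"twist": 4,"fingers": -1},
    {"dx": -62,"dy": -155,"dz": 0,"twist": 5,"fingers": -1}
  ]
}}

```text
clock: 13.03
eef_pos: [0.5357, -0.1696, 0.1313]
tool_rot: [0.707, 0.707, -0.001, -0.001]
ft_force: [0.4, -0.4, 0.0]
grip_width: 0.0852
grasp_force: 0.0
```

Emit:
{"method": "carry_out", "body": {
  "plan": [
    {"dx": -14,"dy": -30,"dz": 0,"twist": 0,"fingers": -1},
    {"dx": -28,"dy": -65,"dz": 0,"twist": 0,"fingers": -1},
    {"dx": -38,"dy": -100,"dz": 0,"twist": 0,"fingers": -1},
    {"dx": -42,"dy": -125,"dz": 0,"twist": 0,"fingers": -1},
    {"dx": -42,"dy": -136,"dz": 0,"twist": 0,"fingers": -1}
  ]
}}

```text
clock: 13.45
eef_pos: [0.3977, -0.2113, 0.1317]
tool_rot: [0.708, 0.706, -0.001, -0.002]
ft_force: [-0.6, 0.3, 0.6]
grip_width: 0.0853
grasp_force: 0.0
```

```bash
python3 - <<'E'
from h import *
st();W=look('wrist','w6');S=look('side')
for k in blobs(W,(165,100,30),(8,255,255),300)[:2]:
    h=cv2.convexHull(k)[:,0]
    e=plane(W,h,.06)*1000;print('cup wrist',k.mean(0),e.min(0),e.max(0));print(e.round()[::4].tolist())
cv2.imwrite('pics/j.png',cv2.resize(W['image'][:,:,::-1],(512,384)))
E
```

```text
t 13.45 tcp [ 397.7 -211.3  131.7] x-axis deg 89.8 F [-0.6  0.3  0.6] w 85.3 g 0.0 j6 1.09
cup wrist [274.22844828 192.50862069] [ 383.23566077 -243.406018  ] [ 447.66841387 -171.85020199]
[[418.0, -172.0], [441.0, -191.0], [448.0, -214.0], [442.0, -230.0], [427.0, -242.0], [408.0, -242.0], [389.0, -230.0], [383.0, -213.0], [391.0, -184.0], [402.0, -173.0]]
```

View pics/j.png

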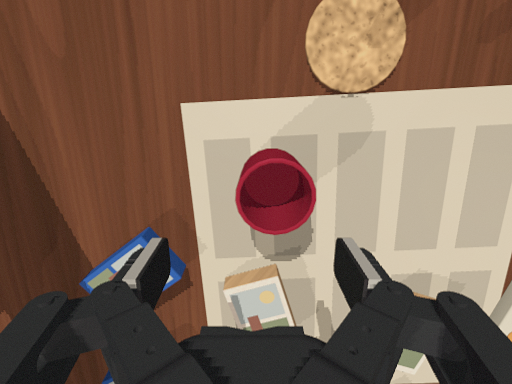

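The wrist view shows the cup rim centred at (276,195) px, which puts the cup at (415.5,-210). The fingers are clear of everything else.

Emit:
{"method": "carry_out", "body": {
  "plan": [
    {"dx": 1,"dy": 18,"dz": 10,"twist": 0,"fingers": -1},
    {"dx": 1,"dy": 18,"dz": 35,"twist": 0,"fingers": -1},
    {"dx": 1,"dy": 18,"dz": 70,"twist": 0,"fingers": -1},
    {"dx": 1,"dy": 18,"dz": 98,"twist": 0,"fingers": -1},
    {"dx": 1,"dy": 18,"dz": 106,"twist": 0,"fingers": -1}
  ]
}}

```text
clock: 13.97
eef_pos: [0.4189, -0.2086, 0.0229]
tool_rot: [0.707, 0.708, -0.001, -0.003]
ft_force: [-0.7, 1.1, -0.5]
grip_width: 0.0857
grasp_force: 0.0
```

Emit:
{"method": "carry_out", "body": {
  "plan": [
    {"dx": 0,"dy": 0,"dz": 0,"twist": 0,"fingers": -1},
    {"dx": 0,"dy": 0,"dz": 0,"twist": 0,"fingers": 1},
    {"dx": 0,"dy": 0,"dz": 0,"twist": 0,"fingers": 1},
    {"dx": 0,"dy": 0,"dz": 0,"twist": 0,"fingers": 1},
    {"dx": 0,"dy": 0,"dz": 0,"twist": 0,"fingers": 1}
  ]
}}

```text
clock: 14.38
eef_pos: [0.4223, -0.2114, 0.0292]
tool_rot: [0.707, 0.707, 0.001, 0.002]
ft_force: [-0.4, 0.5, 3.7]
grip_width: 0.0628
grasp_force: 66.4
```

```bash
python3 - <<'E'
from h import *
st()
E
```

```text
t 14.38 tcp [ 422.3 -211.4   29.2] x-axis deg 90.0 F [-0.4  0.5  3.7] w 62.8 g 66.4 j6 1.11
```

Emit:
{"method": "carry_out", "body": {
  "plan": [
    {"dx": 0,"dy": 0,"dz": -10,"twist": 0,"fingers": 1},
    {"dx": 0,"dy": 0,"dz": -30,"twist": 0,"fingers": 1},
    {"dx": 20,"dy": 10,"dz": -50,"twist": 0,"fingers": 1},
    {"dx": 50,"dy": 26,"dz": -50,"twist": 0,"fingers": 1},
    {"dx": 80,"dy": 42,"dz": -50,"twist": 0,"fingers": 1}
  ]
}}

```text
clock: 14.8
eef_pos: [0.4646, -0.131, 0.0798]
tool_rot: [0.708, 0.706, 0.001, 0.002]
ft_force: [0.8, 0.9, -1.3]
grip_width: 0.0633
grasp_force: 66.7
```

Emit:
{"method": "carry_out", "body": {
  "plan": [
    {"dx": 20,"dy": 10,"dz": 0,"twist": 0,"fingers": 1},
    {"dx": 38,"dy": 19,"dz": 0,"twist": 0,"fingers": 1},
    {"dx": 46,"dy": 22,"dz": 0,"twist": 0,"fingers": 1},
    {"dx": 46,"dy": 22,"dz": 0,"twist": 0,"fingers": 1},
    {"dx": 46,"dy": 22,"dz": 0,"twist": 0,"fingers": 1}
  ]
}}

```text
clock: 15.22
eef_pos: [0.4844, -0.0848, 0.0776]
tool_rot: [0.707, 0.707, -0.0, 0.0]
ft_force: [0.0, 0.1, -2.4]
grip_width: 0.0629
grasp_force: 66.6
```

```bash
python3 - <<'E'
from h import *
st();z=bot.get_obs()['eef_pos'][2]-.0292
print(z)
W=look('wrist','w7');S=look('side');C=look('scene')
for n,c in (('w',W),('side',S),('scene',C)):
  for k in blobs(c,(165,100,30),(8,255,255),100)[:1]:
    e=plane(c,cv2.convexHull(k)[:,0],.06+z)*1000;print(n,'cup',k.mean(0),e.min(0),e.max(0))
  for k in blobs(c,(8,90,100),(20,210,255),80)[:4]:
    e=plane(c,cv2.convexHull(k)[:,0],.005)*1000;print(n,'coaster',k.mean(0),e.min(0),e.max(0))
s=S['image'][130:270,160:300,::-1];t=C['image'][110:250,180:320,::-1]
cv2.imwrite('pics/k.png',cv2.resize(np.hstack([s,t]),(800,400),interpolation=cv2.INTER_CUBIC))
E
```

```text
t 15.22 tcp [484.4 -84.8  77.6] x-axis deg 90.0 F [ 0.   0.1 -2.4] w 62.9 g 66.6 j6 1.40
0.048351779961829086
w cup [251.45060241 256.1373494 ] [ 452.0784435  -117.26726412] [515.48219873 -38.75877886]
w coaster [204.45111821 136.92587859] [ 237.1554372  -249.11243613] [636.58739807  53.33987119]
w coaster [500.28066528 146.36590437] [ 656.71800734 -142.30665176] [708.7302991   36.32632604]
w coaster [488.2037037  298.70740741] [ 669.2730184 -227.627558 ] [ 731.01004396 -156.40680483]
w coaster [101.70588235 375.22058824] [ 318.07615688 -285.86698342] [ 340.50488532 -255.3799889 ]
side cup [228.64646465 189.23232323] [ 441.813262   -175.77002494] [516.83318246 -47.35408302]
side coaster [451.25545171  87.77102804] [1195.08761307 -317.96144089] [2633.0021746  1717.39752557]
side coaster [412.60409146 278.0641797 ] [ 709.84848873 -665.22437552] [1029.97000422  161.80434668]
side coaster [200.54545455 211.59688995] [ 267.11141117 -293.7086841 ] [635.63164885 214.53038207]
side coaster [ 89.35181976 131.98960139] [-55.92476016 109.36539957] [178.06194319 787.54306048]
scene cup [261.98837209 173.15116279] [450.05217528 -94.13577877] [569.65222747 -23.82015413]
scene coaster [303.04966687 235.38703816] [-790.23879    -850.36787968] [975.68983732 608.30523339]
scene coaster [45.00441501 78.86975717] [ -408.24559279 -1633.69647032] [ 722.52783997 -877.40651679]
scene coaster [190.86567164  86.11940299] [-258.37770581 -793.98176877] [ 236.56682639 -374.10313011]
scene coaster [298.72941176  66.28823529] [-587.45896109 -485.42048961] [ -5.38830686 -98.3228616 ]
```

View pics/k.png

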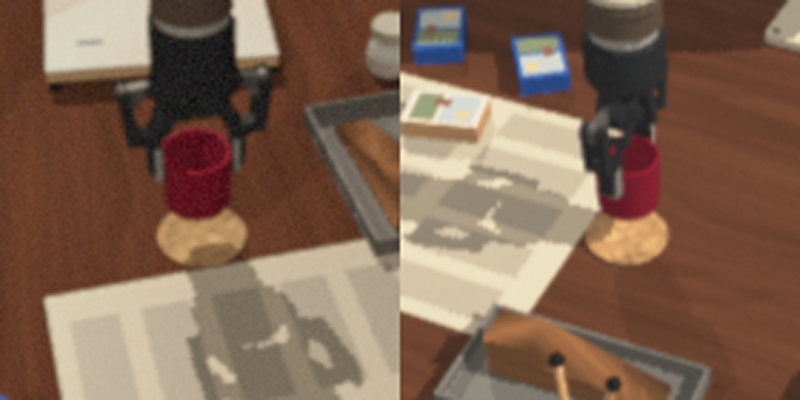

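The cup hangs over the coaster; its rim centre is about (484,-84) and the coaster centre is (486,-84.5). Lowering now.

Emit:
{"method": "carry_out", "body": {
  "plan": [
    {"dx": 0,"dy": 2,"dz": 10,"twist": 0,"fingers": 1},
    {"dx": 0,"dy": 2,"dz": 22,"twist": 0,"fingers": 1},
    {"dx": 0,"dy": 2,"dz": 32,"twist": 0,"fingers": 1},
    {"dx": 0,"dy": 2,"dz": 39,"twist": 0,"fingers": 1},
    {"dx": 0,"dy": 2,"dz": 41,"twist": 0,"fingers": 1}
  ]
}}

```text
clock: 15.78
eef_pos: [0.485, -0.0848, 0.0344]
tool_rot: [0.707, 0.707, -0.001, -0.001]
ft_force: [0.4, 0.4, -2.1]
grip_width: 0.063
grasp_force: 66.6
```

Emit:
{"method": "carry_out", "body": {
  "plan": [
    {"dx": 0,"dy": 0,"dz": 1,"twist": 0,"fingers": 1},
    {"dx": 0,"dy": 0,"dz": 1,"twist": 0,"fingers": 1},
    {"dx": 0,"dy": 0,"dz": 1,"twist": 0,"fingers": -0.7},
    {"dx": 0,"dy": 0,"dz": 1,"twist": 0,"fingers": -1},
    {"dx": 0,"dy": 0,"dz": 1,"twist": 0,"fingers": -1}
  ]
}}

```text
clock: 16.2
eef_pos: [0.4874, -0.0848, 0.0361]
tool_rot: [0.707, 0.707, 0.001, 0.001]
ft_force: [0.1, 0.2, -0.1]
grip_width: 0.0856
grasp_force: 0.0
```

Emit:
{"method": "carry_out", "body": {
  "plan": [
    {"dx": 0,"dy": 0,"dz": 0,"twist": 0,"fingers": -1},
    {"dx": 0,"dy": 0,"dz": -10,"twist": 0,"fingers": -1},
    {"dx": 0,"dy": 0,"dz": -35,"twist": 0,"fingers": -1},
    {"dx": 0,"dy": 0,"dz": -70,"twist": 0,"fingers": -1},
    {"dx": 0,"dy": 0,"dz": -100,"twist": 0,"fingers": -1}
  ]
}}

```text
clock: 16.62
eef_pos: [0.4862, -0.0846, 0.1374]
tool_rot: [0.707, 0.707, -0.0, -0.0]
ft_force: [1.1, 0.7, 0.4]
grip_width: 0.0856
grasp_force: 0.0
```

```bash
python3 - <<'E'
from h import *
st()
W=look('wrist','w8');S=look('side','s8');C=look('scene','c8')
for n,c in (('w',W),('side',S),('scene',C)):
  for k in blobs(c,(165,100,30),(8,255,255),100)[:1]:
    e=plane(c,cv2.convexHull(k)[:,0],.065)*1000;print(n,'cup',k.mean(0),e.min(0),e.max(0))
E
```

```text
t 16.62 tcp [486.2 -84.6 137.4] x-axis deg 90.0 F [1.1 0.7 0.4] w 85.6 g 0.0 j6 1.40
w cup [252.05932203 193.04237288] [ 452.67726815 -118.12344707] [519.08597098 -45.34297111]
side cup [229.54347826 200.97826087] [ 447.06273289 -173.91951162] [521.38207438 -45.16411636]
scene cup [259.90243902 183.04878049] [ 448.74285734 -115.28256709] [569.60643045 -27.50712826]
```

The cup is centred on the coaster at (486,-85). The canvases are next. The tool stays vertical, so I can't rotate a canvas directly. Instead I'll hang each one over the board's free edge with its 90 mm side along that edge and let the outer side drop, so it leans. Then I'll squeeze it upright across its thickness. First, over the left canvas.

Emit:
{"method": "carry_out", "body": {
  "plan": [
    {"dx": -20,"dy": -5,"dz": 0,"twist": 0,"fingers": -1},
    {"dx": -55,"dy": -15,"dz": 0,"twist": -5,"fingers": -1},
    {"dx": -90,"dy": -25,"dz": 0,"twist": -10,"fingers": -1},
    {"dx": -125,"dy": -34,"dz": 0,"twist": -15,"fingers": -1},
    {"dx": -160,"dy": -44,"dz": 0,"twist": -15,"fingers": -1}
  ]
}}

```text
clock: 17.18
eef_pos: [0.4413, -0.2455, 0.1345]
tool_rot: [0.607, 0.795, -0.0, -0.001]
ft_force: [1.2, 0.6, 0.0]
grip_width: 0.0851
grasp_force: 0.0
```

Emit:
{"method": "carry_out", "body": {
  "plan": [
    {"dx": -32,"dy": -2,"dz": 0,"twist": -2,"fingers": -1},
    {"dx": -64,"dy": -3,"dz": 0,"twist": -4,"fingers": -1},
    {"dx": -92,"dy": -2,"dz": 0,"twist": -4,"fingers": -1},
    {"dx": -106,"dy": 0,"dz": 0,"twist": -4,"fingers": -1},
    {"dx": -106,"dy": 0,"dz": 0,"twist": -4,"fingers": -1}
  ]
}}

```text
clock: 17.6
eef_pos: [0.47, -0.3498, 0.134]
tool_rot: [0.582, 0.813, -0.0, -0.0]
ft_force: [-0.1, 0.1, -0.2]
grip_width: 0.0855
grasp_force: 0.0
```

```bash
python3 - <<'E'
from h import *
st();W=look('wrist','w9')
cv2.imwrite('pics/l.png',W['image'][:,:,::-1])
E
```

```text
t 17.60 tcp [ 470.  -349.8  134. ] x-axis deg 108.8 F [-0.1  0.1 -0.2] w 85.5 g 0.0 j6 0.60
```

View pics/l.png

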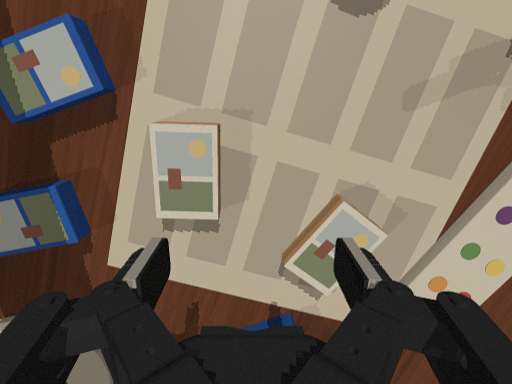

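The wrist view shows the left wooden canvas with top corners (151,124), (220,124), (218,219) and (158,219). The other wooden one is at about (335,248), and the blue ones are at the left.

```bash
python3 - <<'E'
from h import *
W=look('wrist')
for q in ([(151,124),(220,124),(218,219),(158,219)],[(342,200),(386,237),(333,294),(286,262)]):
    p=plane(W,q,.024)*1000;(c,s,a)=cv2.minAreaRect(p.astype(np.float32));d=p[0]+p[1]-p[2]-p[3]
    print(p.round().tolist(),'c',p.mean(0).round(1),s,a,'y axis',np.degrees(np.arctan2(d[1],d[0])))
h=cv2.cvtColor(W['image'],cv2.COLOR_RGB2HSV)
st()
E
```

```text
[[367.0, -324.0], [424.0, -305.0], [449.0, -392.0], [394.0, -411.0]] c [ 408.7 -358. ] (60.34083557128906, 92.18900299072266) 17.136396408081055 y axis 106.45083583160127
[[555.0, -335.0], [612.0, -356.0], [589.0, -435.0], [528.0, -415.0]] c [ 571.1 -385.3] (84.27095031738281, 64.20653533935547) 71.89776611328125 y axis 72.96738874355519
t 17.70 tcp [ 469.  -346.6  134. ] x-axis deg 109.0 F [-0.9  1.   0.4] w 85.4 g 0.0 j6 0.60
```

Emit:
{"method": "carry_out", "body": {
  "plan": [
    {"dx": 3,"dy": -22,"dz": 15,"twist": 1,"fingers": -1},
    {"dx": 6,"dy": -45,"dz": 40,"twist": 2,"fingers": -1},
    {"dx": 8,"dy": -61,"dz": 75,"twist": 2,"fingers": -1},
    {"dx": 8,"dy": -61,"dz": 110,"twist": 2,"fingers": -1},
    {"dx": 8,"dy": -61,"dz": 130,"twist": 2,"fingers": -1}
  ]
}}

```text
clock: 18.12
eef_pos: [0.4062, -0.356, 0.0021]
tool_rot: [0.595, 0.804, 0.0, -0.003]
ft_force: [-0.6, 1.5, 0.1]
grip_width: 0.0854
grasp_force: 0.0
```

Emit:
{"method": "carry_out", "body": {
  "plan": [
    {"dx": 0,"dy": 0,"dz": 0,"twist": 0,"fingers": -1},
    {"dx": 0,"dy": 0,"dz": 0,"twist": 0,"fingers": 1},
    {"dx": 0,"dy": 0,"dz": 0,"twist": 0,"fingers": 1},
    {"dx": 0,"dy": 0,"dz": 0,"twist": 0,"fingers": 1},
    {"dx": 0,"dy": 0,"dz": 0,"twist": 0,"fingers": 1}
  ]
}}

```text
clock: 18.53
eef_pos: [0.4114, -0.3602, 0.0076]
tool_rot: [0.595, 0.804, -0.0, 0.002]
ft_force: [1.6, -1.0, 1.7]
grip_width: 0.0582
grasp_force: 66.2
```

Emit:
{"method": "carry_out", "body": {
  "plan": [
    {"dx": 0,"dy": 0,"dz": -10,"twist": 0,"fingers": 1},
    {"dx": 0,"dy": 0,"dz": -35,"twist": 0,"fingers": 1},
    {"dx": 0,"dy": 0,"dz": -70,"twist": 0,"fingers": 1},
    {"dx": 0,"dy": 0,"dz": -100,"twist": 0,"fingers": 1},
    {"dx": 0,"dy": 0,"dz": -110,"twist": 0,"fingers": 1}
  ]
}}

```text
clock: 18.95
eef_pos: [0.4122, -0.3615, 0.1217]
tool_rot: [0.595, 0.804, -0.0, 0.005]
ft_force: [0.9, -1.2, -0.3]
grip_width: 0.0583
grasp_force: 65.8
```

```bash
python3 - <<'E'
from h import *
st()
E
```

```text
t 18.95 tcp [ 412.2 -361.5  121.7] x-axis deg 107.0 F [ 0.9 -1.2 -0.3] w 58.3 g 65.8 j6 0.55
```

Emit:
{"method": "carry_out", "body": {
  "plan": [
    {"dx": 22,"dy": 10,"dz": 0,"twist": 0,"fingers": 1},
    {"dx": 55,"dy": 25,"dz": 0,"twist": 0,"fingers": 1},
    {"dx": 90,"dy": 41,"dz": 0,"twist": 0,"fingers": 1},
    {"dx": 125,"dy": 57,"dz": 0,"twist": 0,"fingers": 1},
    {"dx": 160,"dy": 74,"dz": 0,"twist": 0,"fingers": 1}
  ]
}}

```text
clock: 19.37
eef_pos: [0.4333, -0.1832, 0.1158]
tool_rot: [0.595, 0.804, 0.0, 0.0]
ft_force: [1.0, 0.6, -2.1]
grip_width: 0.0581
grasp_force: 65.7
```

Emit:
{"method": "carry_out", "body": {
  "plan": [
    {"dx": 32,"dy": 15,"dz": 0,"twist": 0,"fingers": 1},
    {"dx": 64,"dy": 30,"dz": 0,"twist": 0,"fingers": 1},
    {"dx": 96,"dy": 45,"dz": 0,"twist": 0,"fingers": 1},
    {"dx": 128,"dy": 60,"dz": 0,"twist": 0,"fingers": 1},
    {"dx": 160,"dy": 74,"dz": 0,"twist": 0,"fingers": 1}
  ]
}}

```text
clock: 19.78
eef_pos: [0.4577, -0.0083, 0.1159]
tool_rot: [0.595, 0.804, 0.0, 0.0]
ft_force: [0.7, 0.5, -1.3]
grip_width: 0.0583
grasp_force: 65.7
```

Emit:
{"method": "carry_out", "body": {
  "plan": [
    {"dx": 32,"dy": 15,"dz": 0,"twist": -6,"fingers": 1},
    {"dx": 64,"dy": 30,"dz": 0,"twist": -13,"fingers": 1},
    {"dx": 96,"dy": 45,"dz": 0,"twist": -20,"fingers": 1},
    {"dx": 125,"dy": 57,"dz": 0,"twist": -27,"fingers": 1},
    {"dx": 138,"dy": 63,"dz": 0,"twist": -34,"fingers": 1}
  ]
}}

```text
clock: 20.2
eef_pos: [0.4778, 0.1441, 0.1159]
tool_rot: [0.329, 0.944, 0.001, 0.0]
ft_force: [0.3, -0.7, -0.5]
grip_width: 0.0584
grasp_force: 65.7
```

Emit:
{"method": "carry_out", "body": {
  "plan": [
    {"dx": 0,"dy": 0,"dz": 0,"twist": -7,"fingers": 1},
    {"dx": 0,"dy": 0,"dz": 0,"twist": -14,"fingers": 1},
    {"dx": 0,"dy": 0,"dz": 0,"twist": -21,"fingers": 1},
    {"dx": 0,"dy": 0,"dz": 0,"twist": -28,"fingers": 1},
    {"dx": 0,"dy": 0,"dz": 0,"twist": -35,"fingers": 1}
  ]
}}

```text
clock: 20.62
eef_pos: [0.4773, 0.1405, 0.1156]
tool_rot: [0.032, 0.999, 0.0, 0.0]
ft_force: [0.1, -0.7, -0.4]
grip_width: 0.0584
grasp_force: 65.7
```

```bash
python3 - <<'E'
from h import *
st();W=look('wrist','w10');S=look('side','s10');C=look('scene','c10')
# board top mask, corners
for n,c in (('w',W),('side',S),('scene',C)):
    h=cv2.cvtColor(c['image'],cv2.COLOR_RGB2HSV);m=cv2.inRange(h,(0,0,170),(180,60,255))
    for k in sorted(cv2.findContours(m,cv2.RETR_EXTERNAL,cv2.CHAIN_APPROX_NONE)[0],key=cv2.contourArea)[-3:]:
        a=cv2.approxPolyDP(cv2.convexHull(k),4,True)[:,0];print(n,a.tolist(),(plane(c,a,.028)*1000).round().tolist())
E
```

```text
t 20.62 tcp [477.3 140.5 115.6] x-axis deg 176.4 F [ 0.1 -0.7 -0.4] w 58.4 g 65.7 j6 0.35
w [[7, 282], [29, 332], [5, 340], [0, 338], [0, 283]] [[553.0, -98.0], [613.0, -95.0], [621.0, -123.0], [618.0, -127.0], [553.0, -105.0]]
w [[308, 257], [317, 305], [312, 323], [304, 328], [198, 328], [196, 296]] [[543.0, 188.0], [598.0, 197.0], [619.0, 192.0], [625.0, 184.0], [618.0, 77.0], [580.0, 80.0]]
w [[511, 34], [511, 323], [465, 323], [194, 254], [187, 172], [297, 35]] [[368.0, 337.0], [632.0, 391.0], [629.0, 345.0], [534.0, 84.0], [456.0, 87.0], [359.0, 181.0]]
side [[247, 112], [255, 149], [176, 154], [176, 117]] [[635.0, 402.0], [612.0, 164.0], [360.0, 186.0], [378.0, 417.0]]
side [[265, 218], [288, 215], [358, 233], [372, 296], [352, 323], [334, 325]] [[568.0, -154.0], [631.0, -155.0], [787.0, -255.0], [740.0, -441.0], [671.0, -494.0], [632.0, -491.0]]
side [[225, 226], [246, 239], [270, 288], [264, 313], [233, 348], [199, 361], [176, 234]] [[459.0, -162.0], [503.0, -218.0], [526.0, -374.0], [497.0, -434.0], [419.0, -498.0], [351.0, -510.0], [333.0, -165.0]]
scene [[89, 2], [90, 9], [0, 50], [0, 11], [38, 0]] [[-482.0, -1678.0], [-399.0, -1591.0], [177.0, -1596.0], [-168.0, -2035.0], [-384.0, -1981.0]]
scene [[361, 187], [449, 219], [424, 291], [325, 247]] [[365.0, 183.0], [385.0, 429.0], [641.0, 413.0], [619.0, 167.0]]
scene [[265, 159], [224, 218], [152, 247], [108, 210], [112, 194], [172, 135]] [[369.0, -125.0], [644.0, -112.0], [810.0, -225.0], [758.0, -417.0], [703.0, -452.0], [389.0, -467.0]]
```

Emit:
{"method": "carry_out", "body": {
  "plan": [
    {"dx": 0,"dy": 12,"dz": 15,"twist": 0,"fingers": 1},
    {"dx": 0,"dy": 25,"dz": 40,"twist": 0,"fingers": 1},
    {"dx": 0,"dy": 26,"dz": 60,"twist": 0,"fingers": 1},
    {"dx": 0,"dy": 26,"dz": 72,"twist": 0,"fingers": 1},
    {"dx": 0,"dy": 26,"dz": 77,"twist": 0,"fingers": 1}
  ]
}}

```text
clock: 21.18
eef_pos: [0.4776, 0.1659, 0.0363]
tool_rot: [0.036, 0.999, -0.001, -0.002]
ft_force: [-0.7, -0.1, -0.9]
grip_width: 0.058
grasp_force: 65.7
```

Emit:
{"method": "carry_out", "body": {
  "plan": [
    {"dx": 0,"dy": 0,"dz": 0,"twist": 0,"fingers": 1},
    {"dx": 0,"dy": 0,"dz": 0,"twist": 0,"fingers": 1},
    {"dx": 0,"dy": 0,"dz": 0,"twist": 0,"fingers": 1},
    {"dx": 0,"dy": 0,"dz": 0,"twist": 0,"fingers": 1},
    {"dx": 0,"dy": 0,"dz": 0,"twist": 0,"fingers": 1}
  ]
}}

```text
clock: 21.6
eef_pos: [0.4802, 0.1664, 0.0393]
tool_rot: [0.035, 0.999, 0.0, 0.001]
ft_force: [0.3, -0.1, -1.3]
grip_width: 0.0583
grasp_force: 65.7
```

Emit:
{"method": "carry_out", "body": {
  "plan": [
    {"dx": 0,"dy": 0,"dz": 2,"twist": 0,"fingers": 1},
    {"dx": 0,"dy": 0,"dz": 3,"twist": 0,"fingers": 1},
    {"dx": 0,"dy": 0,"dz": 3,"twist": 0,"fingers": -0.5},
    {"dx": 0,"dy": 0,"dz": 3,"twist": 0,"fingers": -1},
    {"dx": 0,"dy": 0,"dz": 3,"twist": 0,"fingers": -1}
  ]
}}

```text
clock: 22.02
eef_pos: [0.4795, 0.1663, 0.0354]
tool_rot: [0.035, 0.999, 0.0, 0.0]
ft_force: [-0.2, -0.1, 0.1]
grip_width: 0.0846
grasp_force: 0.0
```

Emit:
{"method": "carry_out", "body": {
  "plan": [
    {"dx": 0,"dy": 0,"dz": 0,"twist": 0,"fingers": -1},
    {"dx": 0,"dy": 0,"dz": -2,"twist": 0,"fingers": -1},
    {"dx": 0,"dy": 0,"dz": -30,"twist": 0,"fingers": -1},
    {"dx": 0,"dy": 0,"dz": -65,"twist": 0,"fingers": -1},
    {"dx": 0,"dy": 0,"dz": -90,"twist": 0,"fingers": -1}
  ]
}}

```text
clock: 22.43
eef_pos: [0.4796, 0.1664, 0.1274]
tool_rot: [0.035, 0.999, 0.0, 0.0]
ft_force: [0.2, 0.3, -0.1]
grip_width: 0.0856
grasp_force: 0.0
```

```bash
python3 - <<'E'
from h import *
st();W=look('wrist','w11');S=look('side','s11')
a=cv2.resize(W['image'][:,:,::-1],(430,322));b=cv2.resize(S['image'][95:185,160:279,::-1],(370,280),interpolation=cv2.INTER_CUBIC)
o=np.zeros((322,800,3),np.uint8);o[:,:430]=a;o[:280,430:]=b
cv2.imwrite('pics/m.png',o)
E
```

```text
t 22.43 tcp [479.6 166.4 127.4] x-axis deg 176.0 F [ 0.2  0.3 -0.1] w 85.6 g 0.0 j6 0.40
```

View pics/m.png

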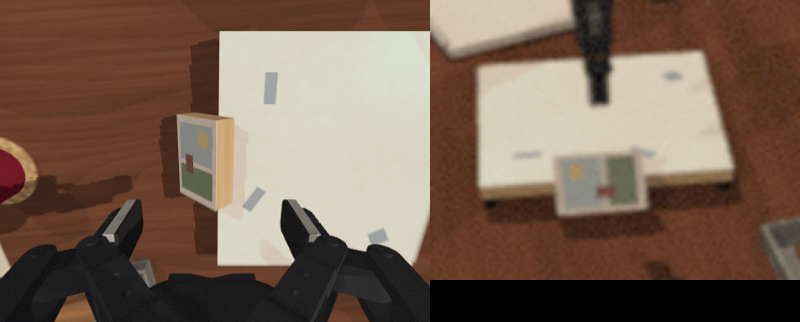

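The canvas dropped as intended and leans against the board edge. In the wrist view its face spans x 178–217 and its upper end face x 217–234, at 430 px scale. I'll work out the lean angle from that.

```bash
python3 - <<'E'
from h import *
W=look('wrist');f=512/430
for th in (40,45,50,55,60,65):
    t=np.radians(th);s,c=np.sin(t),np.cos(t)
    A=175-28/np.tan(t)
    mod=[A+60*c, A+60*c-24*s, A-24*s]; zs=[.06*s,.06*s+.024*c,.024*c]
    obs=[plane(W,[(u*f,160*f)],z)[0,1]*1000 for u,z in zip((234,217,178),zs)]
    print(th,np.round(mod),np.round(obs))
print((plane(W,[(219*f,100*f),(219*f,230*f)],.028)*1000).round(), (plane(W,[(217*f,120*f),(217*f,208*f)],.06)*1000).round())
E
```

```text
40 [188. 172. 126.] [191. 173. 130.]
45 [189. 172. 130.] [191. 173. 130.]
50 [190. 172. 133.] [191. 173. 129.]
55 [190. 170. 136.] [190. 173. 129.]
60 [189. 168. 138.] [190. 173. 129.]
65 [187. 166. 140.] [190. 173. 128.]
[[424. 180.]
 [576. 170.]] [[439. 176.]
 [528. 170.]]
```

Emit:
{"method": "carry_out", "body": {
  "plan": [
    {"dx": 0,"dy": -30,"dz": 0,"twist": 0,"fingers": 1},
    {"dx": -2,"dy": -60,"dz": 10,"twist": 0,"fingers": 1},
    {"dx": -4,"dy": -76,"dz": 45,"twist": 0,"fingers": 1},
    {"dx": -4,"dy": -76,"dz": 85,"twist": 0,"fingers": 1},
    {"dx": -4,"dy": -76,"dz": 115,"twist": 0,"fingers": 1}
  ]
}}

```text
clock: 23.0
eef_pos: [0.4761, 0.0886, 0.0074]
tool_rot: [0.036, 0.999, -0.0, -0.001]
ft_force: [-0.5, 0.1, -0.4]
grip_width: 0.0256
grasp_force: 0.0
```

Emit:
{"method": "carry_out", "body": {
  "plan": [
    {"dx": 0,"dy": 5,"dz": 0,"twist": 0,"fingers": 1},
    {"dx": 0,"dy": 11,"dz": 0,"twist": 0,"fingers": 1},
    {"dx": 0,"dy": 17,"dz": 0,"twist": 0,"fingers": 1},
    {"dx": 0,"dy": 22,"dz": 0,"twist": 0,"fingers": 1},
    {"dx": 0,"dy": 25,"dz": 0,"twist": 0,"fingers": 1}
  ]
}}

```text
clock: 23.42
eef_pos: [0.4818, 0.1168, 0.0123]
tool_rot: [0.034, 0.999, 0.001, 0.002]
ft_force: [0.7, 0.1, -0.6]
grip_width: 0.0004
grasp_force: 0.0
```

Emit:
{"method": "carry_out", "body": {
  "plan": [
    {"dx": 0,"dy": 1,"dz": 0,"twist": 0,"fingers": 1},
    {"dx": 0,"dy": 2,"dz": 0,"twist": 0,"fingers": 1},
    {"dx": 0,"dy": 3,"dz": 0,"twist": 0,"fingers": 1},
    {"dx": 0,"dy": 3,"dz": 0,"twist": 0,"fingers": 1},
    {"dx": 0,"dy": 3,"dz": 0,"twist": 0,"fingers": 1}
  ]
}}

```text
clock: 23.83
eef_pos: [0.48, 0.118, 0.0105]
tool_rot: [0.035, 0.999, -0.0, 0.0]
ft_force: [-0.4, -0.2, 0.5]
grip_width: 0.0001
grasp_force: 0.0
```

```bash
cat > lean.py <<'E'
from h import *
# per-row transitions along the image line through the canvas, for B edges seen by wrist camera
def lean(save,x=483):
    st();W=look('wrist',save);K=W['intrinsics'];Rm=R.from_quat(W['attitude'])
    P=np.array([[x,y,z] for y in (150,) for z in (30,)])/1000
    q=Rm.inv().apply(P-W['eye']);v=int(round(K[1,1]*q[0,1]/q[0,2]+K[1,2]));print('row',v)
    h=cv2.cvtColor(cv2.GaussianBlur(W['image'],(3,3),0),cv2.COLOR_RGB2HSV)
    for u in range(150,330,4): print(u,h[v,u].tolist(),end='; ')
    print()
if __name__=='__main__':
    import sys;lean(sys.argv[1])
E
python3 lean.py w12
```

```text
t 23.83 tcp [480.  118.   10.5] x-axis deg 176.0 F [-0.4 -0.2  0.5] w 0.1 g 0.0 j6 0.31
row 262
150 [9, 152, 72]; 154 [9, 145, 72]; 158 [8, 145, 72]; 162 [10, 154, 71]; 166 [10, 147, 71]; 170 [10, 153, 70]; 174 [10, 149, 70]; 178 [10, 155, 69]; 182 [10, 148, 69]; 186 [10, 149, 70]; 190 [9, 153, 70]; 194 [10, 155, 69]; 198 [9, 152, 69]; 202 [10, 145, 72]; 206 [10, 148, 79]; 210 [10, 152, 82]; 214 [9, 150, 95]; 218 [10, 151, 108]; 222 [8, 55, 37]; 226 [130, 27, 28]; 230 [150, 16, 32]; 234 [135, 15, 33]; 238 [0, 0, 33]; 242 [23, 24, 85]; 246 [18, 29, 134]; 250 [15, 28, 36]; 254 [10, 20, 39]; 258 [20, 29, 130]; 262 [20, 26, 60]; 266 [0, 0, 30]; 270 [90, 8, 32]; 274 [135, 16, 32]; 278 [0, 0, 30]; 282 [38, 44, 46]; 286 [39, 62, 78]; 290 [35, 57, 80]; 294 [7, 121, 82]; 298 [7, 120, 98]; 302 [8, 122, 98]; 306 [7, 121, 97]; 310 [8, 122, 98]; 314 [48, 10, 131]; 318 [42, 10, 131]; 322 [45, 12, 131]; 326 [45, 12, 131];
```

```bash
cat > ang.py <<'E'
from h import *
def ang(W,v,ulow,uup,E=175):
    for th in range(40,92,5):
        t=np.radians(th);s,c=np.sin(t),np.cos(t)
        o=[plane(W,[(u,v)],z)[0,1]*1000 for u,z in ((ulow,.06*s),(uup,.06*s+.024*c))]
        print(th,'mod %.0f %.0f'%(E-28/np.tan(t)+60*c,E-28/np.tan(t)+60*c-24*s),'obs',np.round(o))
if __name__=='__main__':
    import sys;W=look('wrist');ang(W,*map(float,sys.argv[1:]))
E
python3 ang.py 262 312 292.5
```

```text
40 mod 188 172 obs [146. 135.]
45 mod 189 172 obs [145. 135.]
50 mod 190 172 obs [145. 134.]
55 mod 190 170 obs [144. 134.]
60 mod 189 168 obs [143. 134.]
65 mod 187 166 obs [143. 134.]
70 mod 185 163 obs [142. 134.]
75 mod 183 160 obs [142. 134.]
80 mod 180 157 obs [142. 134.]
85 mod 178 154 obs [142. 134.]
90 mod 175 151 obs [142. 134.]
```

```bash
python3 - <<'E'
from h import *
W=look('wrist');S=look('side','s13');h=cv2.cvtColor(cv2.GaussianBlur(W['image'],(3,3),0),cv2.COLOR_RGB2HSV)
for v in (200,230,262):
    print(v,[(u,*h[v,u].tolist()) for u in range(270,420,6)])
g=cv2.cvtColor(S['image'],cv2.COLOR_RGB2HSV)
# side: rows through canvas column (x=470,y~175)
K=S['intrinsics'];Rm=R.from_quat(S['attitude'])
for P in ((.46,.175,.028),(.46,.130,.0),(.46,.19,.042)):
    q=Rm.inv().apply(np.array(P)-S['eye']);print(P,K[0,0]*q[0]/q[2]+K[0,2],K[1,1]*q[1]/q[2]+K[1,2])
a=cv2.resize(W['image'][:,:,::-1],(430,322));b=cv2.resize(S['image'][95:185,160:279,::-1],(370,280),interpolation=cv2.INTER_CUBIC)
o=np.zeros((322,800,3),np.uint8);o[:,:430]=a;o[:280,430:]=b
cv2.imwrite('pics/n.png',o)
E
```

```text
200 [(270, 10, 145, 72), (276, 15, 46, 167), (282, 30, 15, 135), (288, 45, 12, 131), (294, 42, 10, 130), (300, 45, 12, 131), (306, 45, 12, 132), (312, 45, 12, 131), (318, 45, 12, 131), (324, 45, 12, 131), (330, 40, 12, 131), (336, 40, 12, 131), (342, 40, 12, 131), (348, 40, 12, 131), (354, 40, 12, 131), (360, 45, 12, 131), (366, 45, 12, 131), (372, 45, 12, 131), (378, 45, 12, 131), (384, 39, 14, 131), (390, 15, 46, 166), (396, 15, 47, 163), (402, 17, 59, 199), (408, 17, 105, 206), (414, 16, 108, 199)]
230 [(270, 9, 149, 72), (276, 15, 45, 169), (282, 45, 12, 131), (288, 45, 12, 132), (294, 43, 14, 132), (300, 45, 12, 131), (306, 45, 12, 131), (312, 40, 12, 131), (318, 45, 12, 131), (324, 45, 12, 131), (330, 40, 12, 131), (336, 19, 98, 154), (342, 20, 105, 156), (348, 20, 103, 156), (354, 20, 105, 156), (360, 19, 105, 156), (366, 19, 106, 156), (372, 45, 12, 132), (378, 45, 12, 131), (384, 15, 46, 166), (390, 15, 47, 163), (396, 15, 49, 178), (402, 16, 106, 207), (408, 16, 107, 200), (414, 16, 106, 206)]
262 [(270, 0, 8, 32), (276, 150, 9, 29), (282, 39, 39, 46), (288, 37, 59, 78), (294, 7, 116, 79), (300, 7, 121, 99), (306, 8, 122, 98), (312, 8, 98, 101), (318, 45, 12, 131), (324, 40, 12, 131), (330, 43, 14, 131), (336, 45, 12, 131), (342, 40, 12, 131), (348, 43, 14, 131), (354, 45, 12, 131), (360, 42, 10, 130), (366, 40, 12, 131), (372, 45, 12, 132), (378, 18, 32, 160), (384, 15, 46, 165), (390, 16, 42, 175), (396, 16, 105, 206), (402, 16, 106, 202), (408, 17, 108, 208), (414, 17, 37, 209)]
(0.46, 0.175, 0.028) 207.81656455709367 152.391074777534
(0.46, 0.13, 0.0) 210.26423921544975 167.75541702001777
(0.46, 0.19, 0.042) 206.92287437188213 146.1316961209481
```

```bash
python3 - <<'E'
from h import *
from ang import ang
W=look('wrist');ang(W,262,412,392.5)
for th in range(40,75,5):
    t=np.radians(th);print(th,'A-up mod %.0f obs %.0f'%(175-28/np.tan(t)-24*np.sin(t),plane(W,[(273.5,230)],.024*np.cos(t))[0,1]*1000))
E
```

```text
40 mod 188 172 obs [192. 173.]
45 mod 189 172 obs [190. 172.]
50 mod 190 172 obs [187. 171.]
55 mod 190 170 obs [186. 170.]
60 mod 189 168 obs [184. 170.]
65 mod 187 166 obs [182. 169.]
70 mod 185 163 obs [181. 169.]
75 mod 183 160 obs [180. 170.]
80 mod 180 157 obs [180. 170.]
85 mod 178 154 obs [179. 171.]
90 mod 175 151 obs [179. 172.]
40 A-up mod 126 obs 130
45 A-up mod 130 obs 130
50 A-up mod 133 obs 130
55 A-up mod 136 obs 130
60 A-up mod 138 obs 130
65 A-up mod 140 obs 130
70 A-up mod 142 obs 130
```

Emit:
{"method": "carry_out", "body": {
  "plan": [
    {"dx": 0,"dy": 2,"dz": 0,"twist": 0,"fingers": 1},
    {"dx": 0,"dy": 4,"dz": 0,"twist": 0,"fingers": 1},
    {"dx": 0,"dy": 6,"dz": 0,"twist": 0,"fingers": 1},
    {"dx": 0,"dy": 7,"dz": 0,"twist": 0,"fingers": 1},
    {"dx": 0,"dy": 7,"dz": 0,"twist": 0,"fingers": 1}
  ]
}}

```text
clock: 24.5
eef_pos: [0.4804, 0.1252, 0.0102]
tool_rot: [0.035, 0.999, -0.0, -0.0]
ft_force: [-0.1, -1.6, -0.2]
grip_width: -0.0003
grasp_force: 0.6
```

```bash
cat > trans.py <<'E'
from h import *
import sys
def tr(v,E=175,lo=240):
    st();W=look('wrist');h=cv2.cvtColor(cv2.GaussianBlur(W['image'],(3,3),0),cv2.COLOR_RGB2HSV)
    s=h[v].astype(int);pr=None
    for u in range(lo,470,3):
        if pr is None or np.abs(s[u]-pr)[1:].max()>18: print((u,*s[u]),end=' ');
        pr=s[u]
    print();return W
if __name__=='__main__': tr(int(sys.argv[1]))
E
python3 trans.py 230
```

```text
t 24.50 tcp [480.4 125.2  10.2] x-axis deg 176.0 F [-0.1 -1.6 -0.2] w -0.3 g 0.6 j6 0.32
(240, np.int64(17), np.int64(32), np.int64(113)) (249, np.int64(20), np.int64(29), np.int64(53)) (252, np.int64(0), np.int64(12), np.int64(22)) (255, np.int64(20), np.int64(29), np.int64(80)) (258, np.int64(22), np.int64(28), np.int64(100)) (264, np.int64(13), np.int64(59), np.int64(90)) (267, np.int64(10), np.int64(147), np.int64(73)) (270, np.int64(16), np.int64(46), np.int64(161)) (276, np.int64(40), np.int64(12), np.int64(127)) (318, np.int64(25), np.int64(33), np.int64(131)) (321, np.int64(19), np.int64(108), np.int64(151)) (351, np.int64(42), np.int64(10), np.int64(127)) (363, np.int64(15), np.int64(48), np.int64(163)) (375, np.int64(17), np.int64(76), np.int64(206)) (378, np.int64(16), np.int64(105), np.int64(208)) (408, np.int64(17), np.int64(38), np.int64(207))
```

```bash
python3 - <<'E'
from h import *
from ang import ang
W=look('wrist');ang(W,230,407,374)
for th in range(45,75,5):
    t=np.radians(th);print(th,'A-up mod %.0f obs %.0f'%(175-28/np.tan(t)-24*np.sin(t),plane(W,[(269,230)],.024*np.cos(t))[0,1]*1000))
E
```

```text
40 mod 188 172 obs [195. 173.]
45 mod 189 172 obs [193. 172.]
50 mod 190 172 obs [191. 171.]
55 mod 190 170 obs [189. 170.]
60 mod 189 168 obs [188. 170.]
65 mod 187 166 obs [186. 169.]
70 mod 185 163 obs [185. 169.]
75 mod 183 160 obs [184. 169.]
80 mod 180 157 obs [184. 170.]
85 mod 178 154 obs [183. 171.]
90 mod 175 151 obs [183. 171.]
45 A-up mod 130 obs 135
50 A-up mod 133 obs 135
55 A-up mod 136 obs 135
60 A-up mod 138 obs 135
65 A-up mod 140 obs 135
70 A-up mod 142 obs 135
```

Emit:
{"method": "carry_out", "body": {
  "plan": [
    {"dx": 0,"dy": 1,"dz": 0,"twist": 0,"fingers": 1},
    {"dx": 0,"dy": 2,"dz": 0,"twist": 0,"fingers": 1},
    {"dx": 0,"dy": 2,"dz": 0,"twist": 0,"fingers": 1},
    {"dx": 0,"dy": -3,"dz": 0,"twist": 0,"fingers": 1},
    {"dx": 0,"dy": -20,"dz": 0,"twist": 0,"fingers": 1}
  ]
}}

```text
clock: 25.02
eef_pos: [0.48, 0.1068, 0.0106]
tool_rot: [0.033, 0.999, 0.001, 0.001]
ft_force: [-0.1, -0.5, 0.1]
grip_width: 0.0004
grasp_force: 0.0
```

Emit:
{"method": "carry_out", "body": {
  "plan": [
    {"dx": 0,"dy": -10,"dz": -20,"twist": 0,"fingers": 1},
    {"dx": 0,"dy": -10,"dz": -60,"twist": 0,"fingers": 0},
    {"dx": 0,"dy": -10,"dz": -95,"twist": 0,"fingers": -1},
    {"dx": 0,"dy": 10,"dz": -110,"twist": 0,"fingers": -1},
    {"dx": 0,"dy": 40,"dz": -110,"twist": 0,"fingers": -1}
  ]
}}

```text
clock: 25.43
eef_pos: [0.4853, 0.1447, 0.1254]
tool_rot: [0.037, 0.999, 0.002, 0.005]
ft_force: [1.2, -0.2, 0.6]
grip_width: 0.0481
grasp_force: 0.0
```

Emit:
{"method": "carry_out", "body": {
  "plan": [
    {"dx": 0,"dy": 18,"dz": 0,"twist": 0,"fingers": -1},
    {"dx": 0,"dy": 18,"dz": 20,"twist": 0,"fingers": -1},
    {"dx": 0,"dy": 18,"dz": 20,"twist": 0,"fingers": -1},
    {"dx": 0,"dy": 18,"dz": 20,"twist": 0,"fingers": -1},
    {"dx": 0,"dy": 18,"dz": 20,"twist": 0,"fingers": -1}
  ]
}}

```text
clock: 25.85
eef_pos: [0.4829, 0.1626, 0.1005]
tool_rot: [0.035, 0.999, -0.0, -0.0]
ft_force: [-0.7, -0.1, -0.3]
grip_width: 0.0855
grasp_force: 0.0
```

```bash
python3 trans.py 200
```

```text
t 25.85 tcp [482.9 162.6 100.5] x-axis deg 176.0 F [-0.7 -0.1 -0.3] w 85.5 g 0.0 j6 0.39
(240, np.int64(48), np.int64(10), np.int64(125)) (255, np.int64(15), np.int64(48), np.int64(160)) (258, np.int64(17), np.int64(66), np.int64(197)) (261, np.int64(17), np.int64(105), np.int64(212)) (285, np.int64(17), np.int64(83), np.int64(205)) (288, np.int64(17), np.int64(38), np.int64(208))
```

Emit:
{"method": "carry_out", "body": {
  "plan": [
    {"dx": 0,"dy": 3,"dz": 15,"twist": 0,"fingers": -1},
    {"dx": 0,"dy": 3,"dz": 35,"twist": 0,"fingers": -1},
    {"dx": 0,"dy": 3,"dz": 52,"twist": 0,"fingers": -1},
    {"dx": 0,"dy": 3,"dz": 63,"twist": 0,"fingers": -1},
    {"dx": 0,"dy": 3,"dz": 66,"twist": 0,"fingers": -1}
  ]
}}

```text
clock: 26.32
eef_pos: [0.4823, 0.165, 0.033]
tool_rot: [0.035, 0.999, -0.0, -0.001]
ft_force: [-0.7, 0.8, 0.2]
grip_width: 0.0855
grasp_force: 0.0
```

Emit:
{"method": "carry_out", "body": {
  "plan": [
    {"dx": 0,"dy": 0,"dz": 0,"twist": 0,"fingers": -0.5},
    {"dx": 0,"dy": 0,"dz": 0,"twist": 0,"fingers": -0.2},
    {"dx": 0,"dy": 0,"dz": 0,"twist": 0,"fingers": 0},
    {"dx": 0,"dy": 0,"dz": 0,"twist": 0,"fingers": 0.2},
    {"dx": 0,"dy": 0,"dz": 0,"twist": 0,"fingers": 0.3}
  ]
}}

```text
clock: 26.73
eef_pos: [0.4845, 0.1653, 0.0363]
tool_rot: [0.035, 0.999, -0.001, 0.002]
ft_force: [-3.2, -4.7, 14.8]
grip_width: 0.0311
grasp_force: 52.2
```

Emit:
{"method": "carry_out", "body": {
  "plan": [
    {"dx": 0,"dy": 0,"dz": 0,"twist": 0,"fingers": 0.4},
    {"dx": 0,"dy": 0,"dz": 0,"twist": 0,"fingers": 1},
    {"dx": 0,"dy": 0,"dz": 0,"twist": 0,"fingers": 1},
    {"dx": 0,"dy": 0,"dz": 0,"twist": 0,"fingers": 1},
    {"dx": 0,"dy": 0,"dz": 0,"twist": 0,"fingers": 1}
  ]
}}

```text
clock: 27.15
eef_pos: [0.4845, 0.165, 0.0366]
tool_rot: [0.035, 0.999, -0.001, 0.002]
ft_force: [-1.6, -4.3, 11.3]
grip_width: 0.0309
grasp_force: 52.7
```

Emit:
{"method": "carry_out", "body": {
  "plan": [
    {"dx": 0,"dy": 0,"dz": -3,"twist": 0,"fingers": 1},
    {"dx": 0,"dy": 0,"dz": -6,"twist": 0,"fingers": 1},
    {"dx": 0,"dy": 0,"dz": -9,"twist": 0,"fingers": 1},
    {"dx": 0,"dy": 0,"dz": -12,"twist": 0,"fingers": 1},
    {"dx": 0,"dy": 0,"dz": -12,"twist": 0,"fingers": 1}
  ]
}}

```text
clock: 27.57
eef_pos: [0.4836, 0.1661, 0.0469]
tool_rot: [0.035, 0.999, 0.0, 0.0]
ft_force: [-0.0, -0.5, -0.6]
grip_width: 0.0241
grasp_force: 56.2
```

```bash
python3 - <<'E'
from h import *
st();W=look('wrist','w14');S=look('side','s14')
a=cv2.resize(W['image'][:,:,::-1],(430,322));b=cv2.resize(S['image'][95:185,160:279,::-1],(370,280),interpolation=cv2.INTER_CUBIC)
o=np.zeros((322,800,3),np.uint8);o[:,:430]=a;o[:280,430:]=b
cv2.imwrite('pics/o.png',o)
E
```

```text
t 27.57 tcp [483.6 166.1  46.9] x-axis deg 176.0 F [-0.  -0.5 -0.6] w 24.1 g 56.2 j6 0.40
```

View pics/o.png

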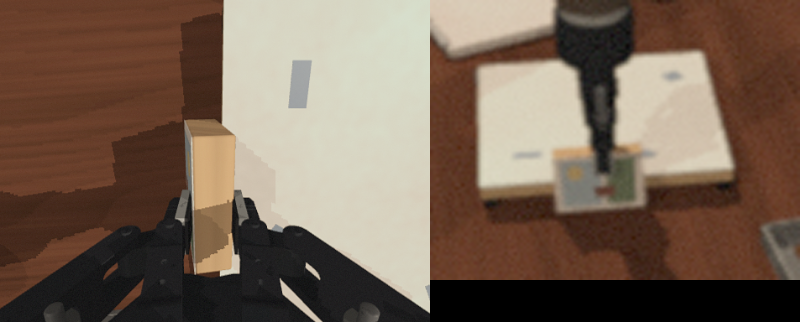

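The grip width is 24.1 mm and the canvas is now held upright, as the picture shows. I'll carry it over the board and lower it until it touches.

Emit:
{"method": "carry_out", "body": {
  "plan": [
    {"dx": 0,"dy": 0,"dz": -15,"twist": 0,"fingers": 1},
    {"dx": 0,"dy": 0,"dz": -35,"twist": 0,"fingers": 1},
    {"dx": 0,"dy": 15,"dz": -55,"twist": 0,"fingers": 1},
    {"dx": 0,"dy": 40,"dz": -60,"twist": 0,"fingers": 1},
    {"dx": 0,"dy": 70,"dz": -60,"twist": 0,"fingers": 1}
  ]
}}

```text
clock: 28.08
eef_pos: [0.4895, 0.2362, 0.1082]
tool_rot: [0.036, 0.999, 0.001, 0.001]
ft_force: [0.9, -0.2, -1.7]
grip_width: 0.0243
grasp_force: 56.2
```

Emit:
{"method": "carry_out", "body": {
  "plan": [
    {"dx": 0,"dy": 25,"dz": 0,"twist": 0,"fingers": 1},
    {"dx": 0,"dy": 50,"dz": 0,"twist": 0,"fingers": 1},
    {"dx": 0,"dy": 65,"dz": 5,"twist": 0,"fingers": 1},
    {"dx": 0,"dy": 70,"dz": 15,"twist": 0,"fingers": 1},
    {"dx": 0,"dy": 70,"dz": 25,"twist": 0,"fingers": 1}
  ]
}}

```text
clock: 28.5
eef_pos: [0.4928, 0.3065, 0.0799]
tool_rot: [0.034, 0.999, -0.0, -0.0]
ft_force: [-0.3, -0.8, -0.9]
grip_width: 0.0241
grasp_force: 56.2
```

Emit:
{"method": "carry_out", "body": {
  "plan": [
    {"dx": 0,"dy": 0,"dz": 1,"twist": 0,"fingers": 1},
    {"dx": 0,"dy": 0,"dz": 2,"twist": 0,"fingers": 1},
    {"dx": 0,"dy": 0,"dz": 3,"twist": 0,"fingers": 1},
    {"dx": 0,"dy": 0,"dz": 4,"twist": 0,"fingers": 1},
    {"dx": 0,"dy": 0,"dz": 4,"twist": 0,"fingers": 1}
  ]
}}

```text
clock: 28.92
eef_pos: [0.4934, 0.3049, 0.0776]
tool_rot: [0.036, 0.999, 0.0, 0.0]
ft_force: [0.9, -0.0, -1.2]
grip_width: 0.0246
grasp_force: 56.1
```

Emit:
{"method": "carry_out", "body": {
  "plan": [
    {"dx": 0,"dy": 0,"dz": 1,"twist": 0,"fingers": 1},
    {"dx": 0,"dy": 0,"dz": 2,"twist": 0,"fingers": 1},
    {"dx": 0,"dy": 0,"dz": 3,"twist": 0,"fingers": 1},
    {"dx": 0,"dy": 0,"dz": 4,"twist": 0,"fingers": 1},
    {"dx": 0,"dy": 0,"dz": 4,"twist": 0,"fingers": 1}
  ]
}}

```text
clock: 29.33
eef_pos: [0.493, 0.3056, 0.0731]
tool_rot: [0.035, 0.999, -0.0, -0.0]
ft_force: [-0.1, -1.1, -0.9]
grip_width: 0.0243
grasp_force: 56.1
```

Emit:
{"method": "carry_out", "body": {
  "plan": [
    {"dx": 0,"dy": 0,"dz": 1,"twist": 0,"fingers": 1},
    {"dx": 0,"dy": 0,"dz": 2,"twist": 0,"fingers": 1},
    {"dx": 0,"dy": 0,"dz": 3,"twist": 0,"fingers": 1},
    {"dx": 0,"dy": 0,"dz": 4,"twist": 0,"fingers": 1},
    {"dx": 0,"dy": 0,"dz": 4,"twist": 0,"fingers": 1}
  ]
}}

```text
clock: 29.75
eef_pos: [0.4931, 0.3058, 0.0702]
tool_rot: [0.035, 0.999, 0.0, 0.0]
ft_force: [-1.3, -1.0, 4.1]
grip_width: 0.024
grasp_force: 57.2
```

Emit:
{"method": "carry_out", "body": {
  "plan": [
    {"dx": 0,"dy": 0,"dz": 1,"twist": 0,"fingers": 1},
    {"dx": 0,"dy": 0,"dz": 2,"twist": 0,"fingers": 1},
    {"dx": 0,"dy": 0,"dz": 3,"twist": 0,"fingers": 1},
    {"dx": 0,"dy": 0,"dz": 3,"twist": 0,"fingers": 1},
    {"dx": 0,"dy": 0,"dz": 3,"twist": 0,"fingers": 1}
  ]
}}

```text
clock: 30.17
eef_pos: [0.4933, 0.3059, 0.07]
tool_rot: [0.035, 0.999, 0.001, 0.001]
ft_force: [-6.4, -3.5, 19.2]
grip_width: 0.0244
grasp_force: 60.3
```

Emit:
{"method": "carry_out", "body": {
  "plan": [
    {"dx": 0,"dy": 0,"dz": 1,"twist": 0,"fingers": 1},
    {"dx": 0,"dy": 0,"dz": 2,"twist": 0,"fingers": 1},
    {"dx": 0,"dy": 0,"dz": 3,"twist": 0,"fingers": 1},
    {"dx": 0,"dy": 0,"dz": 3,"twist": 0,"fingers": 1},
    {"dx": 0,"dy": 0,"dz": 3,"twist": 0,"fingers": 1}
  ]
}}

```text
clock: 30.58
eef_pos: [0.4934, 0.306, 0.0698]
tool_rot: [0.035, 0.999, 0.001, 0.002]
ft_force: [-11.7, -5.7, 32.9]
grip_width: 0.0244
grasp_force: 63.4
```

Emit:
{"method": "carry_out", "body": {
  "plan": [
    {"dx": 0,"dy": 0,"dz": -3,"twist": 0,"fingers": 1},
    {"dx": 0,"dy": 0,"dz": -6,"twist": 0,"fingers": 1},
    {"dx": 0,"dy": 0,"dz": -6,"twist": 0,"fingers": 1},
    {"dx": 0,"dy": 0,"dz": -6,"twist": 0,"fingers": 0.3},
    {"dx": 0,"dy": 0,"dz": -6,"twist": 0,"fingers": 0.2}
  ]
}}

```text
clock: 31.0
eef_pos: [0.493, 0.3055, 0.0686]
tool_rot: [0.035, 0.999, -0.0, -0.0]
ft_force: [-0.8, 0.5, 0.7]
grip_width: 0.034
grasp_force: 0.1
```

Emit:
{"method": "carry_out", "body": {
  "plan": [
    {"dx": 0,"dy": 0,"dz": 0,"twist": 0,"fingers": 0},
    {"dx": 0,"dy": 0,"dz": 0,"twist": 0,"fingers": -0.2},
    {"dx": 0,"dy": 0,"dz": 0,"twist": 0,"fingers": -0.2},
    {"dx": 0,"dy": 0,"dz": -15,"twist": 0,"fingers": -0.2},
    {"dx": 0,"dy": 0,"dz": -40,"twist": 0,"fingers": -0.2}
  ]
}}

```text
clock: 31.42
eef_pos: [0.4908, 0.3043, 0.1063]
tool_rot: [0.035, 0.999, -0.002, -0.003]
ft_force: [-0.0, 0.2, -1.2]
grip_width: 0.0513
grasp_force: 0.0
```

```bash
python3 - <<'E'
from h import *
st();W=look('wrist','w15');S=look('side','s15');C=look('scene','c15')
h=cv2.cvtColor(cv2.GaussianBlur(W['image'],(3,3),0),cv2.COLOR_RGB2HSV);m=cv2.inRange(h,(10,70,120),(24,140,255))
for k in sorted(cv2.findContours(m,cv2.RETR_EXTERNAL,cv2.CHAIN_APPROX_NONE)[0],key=cv2.contourArea)[-2:]:
    print(cv2.contourArea(k),cv2.boundingRect(k)); e=plane(W,k[:,0],.088)*1000;print(e.min(0).round(),e.max(0).round())
for k in blobs(C,(165,100,30),(8,255,255),100)[:1]:
    e=plane(C,cv2.convexHull(k)[:,0],.065)*1000;print('cup',k.mean(0),e.min(0),e.max(0))
E
```

```text
t 31.42 tcp [490.8 304.3 106.3] x-axis deg 176.0 F [-0.   0.2 -1.2] w 51.3 g 0.0 j6 0.62
0.0 (65, 29, 5, 1)
[374. 217.] [374. 219.]
5055.0 (220, 140, 42, 147)
[435. 283.] [533. 313.]
cup [248.85542169 183.57831325] [ 470.85844233 -143.86141463] [587.16504594 -53.81117786]
```

The canvas stands upright on the board. The cup's centroid in the scene view has shifted from (260,183) to (249,184), so it has been knocked. I'll fix that now.

Emit:
{"method": "carry_out", "body": {
  "plan": [
    {"dx": 0,"dy": 0,"dz": -20,"twist": 0,"fingers": -0.2},
    {"dx": -3,"dy": -30,"dz": -30,"twist": 0,"fingers": -1},
    {"dx": -7,"dy": -65,"dz": -30,"twist": 0,"fingers": -1},
    {"dx": -10,"dy": -100,"dz": -30,"twist": 0,"fingers": -1},
    {"dx": -14,"dy": -135,"dz": -30,"twist": 0,"fingers": -1}
  ]
}}

```text
clock: 31.98
eef_pos: [0.4969, 0.1688, 0.1385]
tool_rot: [0.034, 0.999, -0.0, -0.001]
ft_force: [0.2, -0.3, 0.2]
grip_width: 0.0855
grasp_force: 0.0
```

Emit:
{"method": "carry_out", "body": {
  "plan": [
    {"dx": -3,"dy": -35,"dz": 0,"twist": 7,"fingers": -1},
    {"dx": -7,"dy": -70,"dz": 0,"twist": 14,"fingers": -1},
    {"dx": -10,"dy": -105,"dz": 0,"twist": 21,"fingers": -1},
    {"dx": -13,"dy": -140,"dz": 0,"twist": 28,"fingers": -1},
    {"dx": -15,"dy": -160,"dz": 0,"twist": 35,"fingers": -1}
  ]
}}

```text
clock: 32.4
eef_pos: [0.5004, 0.0061, 0.1383]
tool_rot: [0.338, 0.941, -0.001, -0.001]
ft_force: [0.8, -1.3, -0.1]
grip_width: 0.0854
grasp_force: 0.0
```

Emit:
{"method": "carry_out", "body": {
  "plan": [
    {"dx": 0,"dy": 0,"dz": 0,"twist": 7,"fingers": -1},
    {"dx": 0,"dy": 0,"dz": 0,"twist": 14,"fingers": -1},
    {"dx": 0,"dy": 0,"dz": 0,"twist": 21,"fingers": -1},
    {"dx": 0,"dy": 0,"dz": 0,"twist": 28,"fingers": -1},
    {"dx": 0,"dy": 0,"dz": 0,"twist": 35,"fingers": -1}
  ]
}}

```text
clock: 32.82
eef_pos: [0.5008, 0.0091, 0.1382]
tool_rot: [0.604, 0.797, -0.001, -0.001]
ft_force: [1.2, -0.1, 0.1]
grip_width: 0.0857
grasp_force: 0.0
```

Emit:
{"method": "carry_out", "body": {
  "plan": [
    {"dx": 0,"dy": 0,"dz": 0,"twist": 7,"fingers": -1},
    {"dx": 0,"dy": 0,"dz": 0,"twist": 14,"fingers": -1},
    {"dx": 0,"dy": 0,"dz": 0,"twist": 16,"fingers": -1},
    {"dx": 0,"dy": 0,"dz": 0,"twist": 16,"fingers": -1},
    {"dx": 0,"dy": 0,"dz": 0,"twist": 16,"fingers": -1}
  ]
}}

```text
clock: 33.23
eef_pos: [0.501, 0.0093, 0.1385]
tool_rot: [0.707, 0.708, -0.001, -0.001]
ft_force: [-0.7, 0.1, -0.4]
grip_width: 0.0855
grasp_force: 0.0
```

```bash
python3 - <<'E'
from h import *
st();W=look('wrist','w16');S=look('side','s16');C=look('scene','c16')
for n,c in (('w',W),('side',S),('scene',C)):
  for k in blobs(c,(165,100,30),(8,255,255),100)[:1]:
    for z in (.06,.065):
      e=plane(c,cv2.convexHull(k)[:,0],z)*1000;print(n,z,'cup',k.mean(0),e.min(0),e.max(0))
E
```

```text
t 33.23 tcp [501.    9.3 138.5] x-axis deg 90.1 F [-0.7  0.1 -0.4] w 85.5 g 0.0 j6 1.59
w 0.06 cup [251.7920354  298.36283186] [ 467.83766716 -131.00407049] [532.52246536 -49.96327519]
w 0.065 cup [251.7920354  298.36283186] [ 468.57325682 -126.09601835] [531.79401228 -46.8894591 ]
side 0.06 cup [238.2020202  207.19191919] [ 464.10046769 -193.96696641] [538.6554007  -69.68001582]
side 0.065 cup [238.2020202  207.19191919] [ 463.38138631 -198.88352615] [537.42076428 -75.45603262]
scene 0.06 cup [248.89156627 183.60240964] [ 465.9001601  -146.49914982] [581.56630928 -56.31973388]
scene 0.065 cup [248.89156627 183.60240964] [ 471.06399764 -143.41226185] [585.98836523 -53.81117786]
```

Emit:
{"method": "carry_out", "body": {
  "plan": [
    {"dx": -25,"dy": 0,"dz": 0,"twist": 0,"fingers": -1},
    {"dx": -60,"dy": 0,"dz": 0,"twist": 0,"fingers": -1},
    {"dx": -95,"dy": 0,"dz": 0,"twist": 0,"fingers": -1},
    {"dx": -115,"dy": 0,"dz": 0,"twist": 0,"fingers": -1},
    {"dx": -119,"dy": 0,"dz": 0,"twist": 0,"fingers": -1}
  ]
}}

```text
clock: 33.8
eef_pos: [0.5014, -0.1128, 0.1393]
tool_rot: [0.708, 0.706, -0.0, 0.001]
ft_force: [-0.2, -0.1, -0.0]
grip_width: 0.0853
grasp_force: 0.0
```

```bash
python3 - <<'E'
from h import *
st();W=look('wrist','w17')
for k in blobs(W,(165,100,30),(8,255,255),100)[:1]:
    for z in (.06,.065):
      e=plane(W,cv2.convexHull(k)[:,0],z)*1000;print(z,'cup',k.mean(0),e.min(0),e.max(0))
E
```

```text
t 33.80 tcp [ 501.4 -112.8  139.3] x-axis deg 89.8 F [-0.2 -0.1 -0. ] w 85.3 g 0.0 j6 1.35
0.06 cup [250.78165939 191.54585153] [ 467.10543892 -148.08717794] [532.7770016  -74.05678798]
0.065 cup [250.78165939 191.54585153] [ 467.86937066 -145.56158833] [532.05915713 -73.20157846]
```

Emit:
{"method": "carry_out", "body": {
  "plan": [
    {"dx": 0,"dy": -1,"dz": 15,"twist": 0,"fingers": -1},
    {"dx": 0,"dy": -1,"dz": 45,"twist": 0,"fingers": -1},
    {"dx": 0,"dy": -1,"dz": 80,"twist": 0,"fingers": -1},
    {"dx": 0,"dy": -1,"dz": 104,"twist": 0,"fingers": -1},
    {"dx": 0,"dy": -1,"dz": 110,"twist": 0,"fingers": -1}
  ]
}}

```text
clock: 34.27
eef_pos: [0.4969, -0.1077, 0.0253]
tool_rot: [0.707, 0.708, -0.002, -0.004]
ft_force: [-0.1, -0.2, -0.5]
grip_width: 0.0854
grasp_force: 0.0
```

Emit:
{"method": "carry_out", "body": {
  "plan": [
    {"dx": 0,"dy": 0,"dz": 0,"twist": 0,"fingers": -1},
    {"dx": 0,"dy": 0,"dz": 0,"twist": 0,"fingers": 1},
    {"dx": 0,"dy": 0,"dz": 0,"twist": 0,"fingers": 1},
    {"dx": 0,"dy": 0,"dz": 0,"twist": 0,"fingers": 1},
    {"dx": 0,"dy": 0,"dz": 0,"twist": 0,"fingers": 1}
  ]
}}

```text
clock: 34.68
eef_pos: [0.502, -0.1098, 0.0315]
tool_rot: [0.707, 0.707, 0.001, 0.001]
ft_force: [-1.6, 0.8, 6.1]
grip_width: 0.063
grasp_force: 66.0
```

Emit:
{"method": "carry_out", "body": {
  "plan": [
    {"dx": 0,"dy": 0,"dz": -5,"twist": 0,"fingers": 1},
    {"dx": 0,"dy": 0,"dz": -15,"twist": 0,"fingers": 1},
    {"dx": 10,"dy": -5,"dz": -20,"twist": 0,"fingers": 1},
    {"dx": 22,"dy": -12,"dz": -20,"twist": 0,"fingers": 1},
    {"dx": 28,"dy": -15,"dz": -20,"twist": 0,"fingers": 1}
  ]
}}

```text
clock: 35.1
eef_pos: [0.484, -0.0799, 0.0496]
tool_rot: [0.707, 0.707, 0.0, -0.001]
ft_force: [-1.6, 0.4, -2.4]
grip_width: 0.0629
grasp_force: 66.1
```

```bash
python3 - <<'E'
from h import *
st();W=look('wrist','w18')
for k in blobs(W,(165,100,30),(8,255,255),100)[:1]:
    for z in (.08,.085):
      e=plane(W,cv2.convexHull(k)[:,0],z)*1000;print(z,'cup',k.mean(0),e.min(0),e.max(0))
E
```

```text
t 35.10 tcp [484.  -79.9  49.6] x-axis deg 90.0 F [-1.6  0.4 -2.4] w 62.9 g 66.1 j6 1.41
0.08 cup [250.98588235 263.27529412] [ 450.64421706 -113.37218035] [515.87170675 -36.60956178]
0.085 cup [250.98588235 263.27529412] [ 452.10432225 -108.47390282] [514.42193725 -35.13575453]
```

Emit:
{"method": "carry_out", "body": {
  "plan": [
    {"dx": -3,"dy": 1,"dz": 2,"twist": 0,"fingers": 1},
    {"dx": -5,"dy": 2,"dz": 7,"twist": 0,"fingers": 1},
    {"dx": -5,"dy": 2,"dz": 12,"twist": 0,"fingers": 1},
    {"dx": -5,"dy": 2,"dz": 16,"twist": 0,"fingers": 1},
    {"dx": -5,"dy": 2,"dz": 18,"twist": 0,"fingers": 1}
  ]
}}

```text
clock: 35.57
eef_pos: [0.4873, -0.0867, 0.0316]
tool_rot: [0.707, 0.707, -0.0, -0.0]
ft_force: [-8.7, 3.5, 25.2]
grip_width: 0.0628
grasp_force: 68.6
```

Emit:
{"method": "carry_out", "body": {
  "plan": [
    {"dx": 0,"dy": 0,"dz": 0,"twist": 0,"fingers": 1},
    {"dx": 0,"dy": 0,"dz": 0,"twist": 0,"fingers": 1},
    {"dx": 0,"dy": 0,"dz": 0,"twist": 0,"fingers": -0.7},
    {"dx": 0,"dy": 0,"dz": 0,"twist": 0,"fingers": -1},
    {"dx": 0,"dy": 0,"dz": 0,"twist": 0,"fingers": -1}
  ]
}}

```text
clock: 35.98
eef_pos: [0.4876, -0.0869, 0.0311]
tool_rot: [0.707, 0.707, 0.0, 0.0]
ft_force: [0.4, 0.3, 0.1]
grip_width: 0.0854
grasp_force: 0.0
```

Emit:
{"method": "carry_out", "body": {
  "plan": [
    {"dx": 0,"dy": 0,"dz": 0,"twist": 0,"fingers": -1},
    {"dx": 0,"dy": 0,"dz": -15,"twist": 0,"fingers": -1},
    {"dx": 0,"dy": 0,"dz": -45,"twist": 0,"fingers": -1},
    {"dx": 0,"dy": 0,"dz": -80,"twist": 0,"fingers": -1},
    {"dx": 0,"dy": 0,"dz": -105,"twist": 0,"fingers": -1}
  ]
}}

```text
clock: 36.4
eef_pos: [0.488, -0.0868, 0.1383]
tool_rot: [0.707, 0.707, 0.0, 0.001]
ft_force: [0.7, 1.1, -0.4]
grip_width: 0.0854
grasp_force: 0.0
```

```bash
python3 - <<'E'
from h import *
st();W=look('wrist','w19');S=look('side','s19');C=look('scene','c19')
for n,c in (('w',W),('side',S),('scene',C)):
  for k in blobs(c,(165,100,30),(8,255,255),100)[:1]:
    e=plane(c,cv2.convexHull(k)[:,0],.065)*1000;print(n,'cup',k.mean(0),e.min(0),e.max(0))
for k in blobs(W,(8,60,100),(20,210,255),300)[:3]: 
    e=plane(W,k,.005)*1000;print('cork',cv2.contourArea(k),e.min(0),e.max(0))
E
```

```text
t 36.40 tcp [488.  -86.8 138.3] x-axis deg 90.0 F [ 0.7  1.1 -0.4] w 85.4 g 0.0 j6 1.39
w cup [249.32618026 195.92274678] [ 452.52619863 -122.72456509] [518.71835667 -50.06004754]
side cup [230.05494505 202.45054945] [ 447.65466554 -178.47252804] [521.77626515 -51.97793608]
scene cup [258.24691358 182.40740741] [ 450.00573797 -120.4756832 ] [569.68337874 -32.7533859 ]
cork 91731.0 [ 191.42148763 -262.83172413] [638.54126297  68.77712155]
cork 13562.5 [ 654.59236347 -143.38630912] [760.55769863  50.0102774 ]
cork 4573.5 [ 670.34550294 -240.28078754] [ 792.41877523 -149.32746753]
```

The cup is about 5 mm off centre in y, so I'll regrasp it and shift it +5 mm.

Emit:
{"method": "carry_out", "body": {
  "plan": [
    {"dx": 0,"dy": 0,"dz": 15,"twist": 0,"fingers": -1},
    {"dx": -1,"dy": -1,"dz": 45,"twist": 0,"fingers": -1},
    {"dx": -2,"dy": -1,"dz": 80,"twist": 0,"fingers": -1},
    {"dx": -2,"dy": -1,"dz": 102,"twist": 0,"fingers": -1},
    {"dx": -2,"dy": -1,"dz": 108,"twist": 0,"fingers": -1}
  ]
}}

```text
clock: 36.97
eef_pos: [0.4816, -0.0879, 0.0231]
tool_rot: [0.707, 0.707, -0.003, -0.004]
ft_force: [-1.1, -0.5, -0.9]
grip_width: 0.0857
grasp_force: 0.0
```

Emit:
{"method": "carry_out", "body": {
  "plan": [
    {"dx": 0,"dy": 0,"dz": 0,"twist": 0,"fingers": -1},
    {"dx": 0,"dy": 0,"dz": 0,"twist": 0,"fingers": 1},
    {"dx": 0,"dy": 0,"dz": 0,"twist": 0,"fingers": 1},
    {"dx": 0,"dy": 0,"dz": 0,"twist": 0,"fingers": 1},
    {"dx": 0,"dy": 0,"dz": 0,"twist": 0,"fingers": 1}
  ]
}}

```text
clock: 37.38
eef_pos: [0.4879, -0.089, 0.0299]
tool_rot: [0.707, 0.707, 0.001, 0.001]
ft_force: [0.2, -0.7, 3.6]
grip_width: 0.0629
grasp_force: 67.0
```

Emit:
{"method": "carry_out", "body": {
  "plan": [
    {"dx": 0,"dy": 0,"dz": -3,"twist": 0,"fingers": 1},
    {"dx": 1,"dy": 0,"dz": -5,"twist": 0,"fingers": 1},
    {"dx": 3,"dy": 0,"dz": -5,"twist": 0,"fingers": 1},
    {"dx": 5,"dy": 0,"dz": -5,"twist": 0,"fingers": 1},
    {"dx": 5,"dy": 0,"dz": -5,"twist": 0,"fingers": 1}
  ]
}}

```text
clock: 37.8
eef_pos: [0.4862, -0.0832, 0.0332]
tool_rot: [0.707, 0.707, -0.0, -0.0]
ft_force: [-0.7, 0.2, -1.7]
grip_width: 0.0628
grasp_force: 66.8
```

Emit:
{"method": "carry_out", "body": {
  "plan": [
    {"dx": 0,"dy": 0,"dz": 3,"twist": 0,"fingers": 1},
    {"dx": 0,"dy": 0,"dz": 5,"twist": 0,"fingers": 1},
    {"dx": 0,"dy": 0,"dz": 5,"twist": 0,"fingers": 1},
    {"dx": 0,"dy": 0,"dz": 5,"twist": 0,"fingers": -0.7},
    {"dx": 0,"dy": 0,"dz": 5,"twist": 0,"fingers": -1}
  ]
}}

```text
clock: 38.22
eef_pos: [0.4868, -0.0838, 0.0285]
tool_rot: [0.707, 0.707, 0.0, 0.0]
ft_force: [-0.2, 0.5, 0.0]
grip_width: 0.0821
grasp_force: 0.0
```

Emit:
{"method": "carry_out", "body": {
  "plan": [
    {"dx": 0,"dy": 0,"dz": 0,"twist": 0,"fingers": -1},
    {"dx": 0,"dy": 0,"dz": 0,"twist": 0,"fingers": -1},
    {"dx": 0,"dy": 0,"dz": -30,"twist": 0,"fingers": -1},
    {"dx": 0,"dy": 0,"dz": -70,"twist": 0,"fingers": -1},
    {"dx": 0,"dy": 0,"dz": -105,"twist": 0,"fingers": -1}
  ]
}}

```text
clock: 38.63
eef_pos: [0.4856, -0.0836, 0.1339]
tool_rot: [0.707, 0.707, -0.001, -0.001]
ft_force: [1.0, -0.7, 0.8]
grip_width: 0.0852
grasp_force: 0.0
```

```bash
python3 - <<'E'
from h import *
st();W=look('wrist','w19');S=look('side','s19');C=look('scene','c19')
for n,c in (('w',W),('side',S),('scene',C)):
  for k in blobs(c,(165,100,30),(8,255,255),100)[:1]:
    e=plane(c,cv2.convexHull(k)[:,0],.065)*1000;print(n,'cup',k.mean(0),e.min(0),e.max(0))
E
```

```text
t 38.63 tcp [485.6 -83.6 133.9] x-axis deg 90.0 F [ 1.  -0.7  0.8] w 85.2 g 0.0 j6 1.40
w cup [253.04583333 195.96666667] [ 452.95248248 -118.02396312] [519.44203821 -45.18477602]
side cup [229.77419355 200.67741935] [ 447.86577582 -173.91951162] [524.03330201 -42.39909723]
scene cup [259.72839506 182.90123457] [ 450.00573797 -115.28256709] [569.60643045 -28.53448093]
```

The cup is centred at (486,-85). Now the second canvas at about (571,-385).

Emit:
{"method": "carry_out", "body": {
  "plan": [
    {"dx": -20,"dy": 6,"dz": 0,"twist": 0,"fingers": -1},
    {"dx": -55,"dy": 16,"dz": 0,"twist": 0,"fingers": -1},
    {"dx": -90,"dy": 25,"dz": 0,"twist": 0,"fingers": -1},
    {"dx": -125,"dy": 35,"dz": 0,"twist": 0,"fingers": -1},
    {"dx": -160,"dy": 45,"dz": 0,"twist": 0,"fingers": -1}
  ]
}}

```text
clock: 39.2
eef_pos: [0.5307, -0.2447, 0.1314]
tool_rot: [0.707, 0.707, -0.0, -0.001]
ft_force: [-0.3, 0.5, 0.5]
grip_width: 0.0851
grasp_force: 0.0
```

Emit:
{"method": "carry_out", "body": {
  "plan": [
    {"dx": -35,"dy": 10,"dz": 0,"twist": 4,"fingers": -1},
    {"dx": -70,"dy": 20,"dz": 0,"twist": 8,"fingers": -1},
    {"dx": -105,"dy": 30,"dz": 0,"twist": 12,"fingers": -1},
    {"dx": -132,"dy": 37,"dz": 0,"twist": 16,"fingers": -1},
    {"dx": -141,"dy": 40,"dz": 0,"twist": 18,"fingers": -1}
  ]
}}

```text
clock: 39.62
eef_pos: [0.5706, -0.3887, 0.1301]
tool_rot: [0.811, 0.585, -0.001, -0.001]
ft_force: [-0.1, 0.3, 0.0]
grip_width: 0.085
grasp_force: 0.0
```

```bash
python3 - <<'E'
from h import *
st();W=look('wrist','w20')
h=cv2.cvtColor(cv2.GaussianBlur(W['image'],(3,3),0),cv2.COLOR_RGB2HSV)
# wooden sides mask and neighbouring picture: strong-saturation wood/green patches near centre
for v in (140,170,200,230):
    s=h[v].astype(int);out=[];pr=None
    for u in range(150,360,3):
        if pr is None or np.abs(s[u]-pr)[1:].max()>18: out.append((u,*s[u].tolist()))
        pr=s[u]
    print(v,out)
e=cv2.Canny(W['image'],60,140);ls=cv2.HoughLinesP(e[60:300,150:360],1,np.pi/180,30,minLineLength=35,maxLineGap=6)
for l in ls[:,0]: print((l+np.array([150,60,150,60])).tolist())
E
```

```text
t 39.62 tcp [ 570.6 -388.7  130.1] x-axis deg 71.6 F [-0.1  0.3  0. ] w 85.0 g 0.0 j6 1.29
140 [(150, 19, 51, 184), (345, 19, 51, 181), (354, 20, 50, 159), (357, 21, 48, 128)]
170 [(150, 19, 51, 184), (165, 19, 50, 159), (213, 20, 50, 182), (228, 40, 9, 163), (282, 21, 31, 189), (288, 20, 56, 118), (297, 19, 52, 166), (306, 19, 51, 160), (354, 20, 48, 132)]
200 [(150, 20, 51, 159), (159, 20, 50, 184), (180, 19, 51, 159), (222, 20, 37, 188), (228, 36, 56, 124), (237, 11, 108, 123), (249, 15, 87, 120), (252, 36, 61, 121), (282, 18, 36, 198), (285, 20, 41, 161), (288, 19, 56, 96), (294, 19, 56, 136), (297, 19, 51, 184), (315, 19, 50, 162)]
230 [(150, 19, 51, 161), (174, 19, 51, 184), (285, 19, 54, 136), (294, 19, 52, 177)]
[151, 145, 205, 255]
[279, 94, 325, 75]
[194, 129, 221, 190]
[354, 158, 355, 106]
[172, 297, 305, 252]
[207, 255, 243, 243]
[285, 218, 286, 175]
[278, 95, 320, 216]
[153, 193, 188, 260]
[325, 76, 351, 167]
[220, 145, 290, 145]
[225, 154, 228, 222]
[237, 134, 287, 135]
[151, 146, 204, 254]
[222, 137, 293, 137]
[292, 240, 297, 156]
[279, 93, 323, 75]
[152, 144, 193, 128]
[164, 61, 179, 97]
[229, 223, 279, 223]
[224, 230, 283, 230]
[326, 76, 351, 163]
[274, 263, 322, 288]
[238, 239, 291, 240]
[279, 279, 321, 299]
[319, 216, 359, 203]
[254, 299, 280, 261]
[213, 120, 256, 102]
[342, 60, 354, 104]
[233, 277, 309, 251]
[150, 186, 185, 253]
[287, 174, 288, 138]
```

```bash
python3 - <<'E'
from h import *
W=look('wrist');p=plane(W,[(220,141),(290,141),(284,230),(223,230)],.024)*1000
print(p.round(),p.mean(0),np.linalg.norm(p[0]-p[1]),np.linalg.norm(p[1]-p[2]));st()
t=p.mean(0)-bot.get_obs()['eef_pos'][:2]*1000;r=R.from_quat(bot.get_obs()['tool_rot']).as_matrix();print('dx dy',t@r[:2,:2])
E
```

```text
[[ 556. -341.]
 [ 615. -361.]
 [ 585. -441.]
 [ 529. -423.]] [ 571.36241656 -391.68799212] 61.285055663818305 85.83065260368272
t 39.72 tcp [ 570.4 -386.4  130. ] x-axis deg 71.8 F [-0.4  0.7 -0.1] w 85.8 g 0.0 j6 1.29
dx dy [-4.71015484  2.52243717]
```

Emit:
{"method": "carry_out", "body": {
  "plan": [
    {"dx": -2,"dy": 1,"dz": 20,"twist": 0,"fingers": -1},
    {"dx": -3,"dy": 2,"dz": 55,"twist": 0,"fingers": -1},
    {"dx": -3,"dy": 2,"dz": 90,"twist": 0,"fingers": -1},
    {"dx": -3,"dy": 2,"dz": 118,"twist": 0,"fingers": -1},
    {"dx": -3,"dy": 2,"dz": 126,"twist": 0,"fingers": -1}
  ]
}}

```text
clock: 40.13
eef_pos: [0.568, -0.3837, 0.0001]
tool_rot: [0.808, 0.589, -0.002, -0.006]
ft_force: [-0.5, 0.8, -1.0]
grip_width: 0.0857
grasp_force: 0.0
```

Emit:
{"method": "carry_out", "body": {
  "plan": [
    {"dx": 0,"dy": 0,"dz": 0,"twist": 0,"fingers": -1},
    {"dx": 0,"dy": 0,"dz": 0,"twist": 0,"fingers": 1},
    {"dx": 0,"dy": 0,"dz": 0,"twist": 0,"fingers": 1},
    {"dx": 0,"dy": 0,"dz": 0,"twist": 0,"fingers": 1},
    {"dx": 0,"dy": 0,"dz": 0,"twist": 0,"fingers": 1}
  ]
}}

```text
clock: 40.55
eef_pos: [0.5745, -0.3893, 0.0107]
tool_rot: [0.809, 0.588, 0.001, 0.003]
ft_force: [0.6, -0.2, 5.8]
grip_width: 0.058
grasp_force: 66.2
```

Emit:
{"method": "carry_out", "body": {
  "plan": [
    {"dx": 0,"dy": 0,"dz": -10,"twist": 0,"fingers": 1},
    {"dx": 0,"dy": 0,"dz": -35,"twist": 0,"fingers": 1},
    {"dx": 0,"dy": 0,"dz": -70,"twist": 0,"fingers": 1},
    {"dx": 0,"dy": 0,"dz": -100,"twist": 0,"fingers": 1},
    {"dx": 0,"dy": 0,"dz": -110,"twist": 0,"fingers": 1}
  ]
}}

```text
clock: 40.97
eef_pos: [0.575, -0.3899, 0.1248]
tool_rot: [0.809, 0.588, 0.002, 0.005]
ft_force: [0.4, -0.9, 0.6]
grip_width: 0.0584
grasp_force: 65.6
```

```bash
python3 -c "
from h import *
st()"
```

```text
t 40.97 tcp [ 575.  -389.9  124.8] x-axis deg 72.0 F [ 0.4 -0.9  0.6] w 58.4 g 65.6 j6 1.29
```

Emit:
{"method": "carry_out", "body": {
  "plan": [
    {"dx": 20,"dy": -10,"dz": 0,"twist": 0,"fingers": 1},
    {"dx": 52,"dy": -27,"dz": 0,"twist": 0,"fingers": 1},
    {"dx": 87,"dy": -45,"dz": 0,"twist": 0,"fingers": 1},
    {"dx": 123,"dy": -64,"dz": 0,"twist": 0,"fingers": 1},
    {"dx": 159,"dy": -83,"dz": 0,"twist": 0,"fingers": 1}
  ]
}}

```text
clock: 41.38
eef_pos: [0.5418, -0.2099, 0.1175]
tool_rot: [0.809, 0.587, 0.0, 0.0]
ft_force: [1.0, 0.5, -0.8]
grip_width: 0.0585
grasp_force: 65.5
```

Emit:
{"method": "carry_out", "body": {
  "plan": [
    {"dx": 32,"dy": -17,"dz": 0,"twist": 0,"fingers": 1},
    {"dx": 64,"dy": -33,"dz": 0,"twist": 0,"fingers": 1},
    {"dx": 96,"dy": -50,"dz": 0,"twist": 0,"fingers": 1},
    {"dx": 128,"dy": -66,"dz": 0,"twist": 0,"fingers": 1},
    {"dx": 159,"dy": -83,"dz": 0,"twist": 0,"fingers": 1}
  ]
}}

```text
clock: 41.8
eef_pos: [0.5123, -0.0328, 0.1178]
tool_rot: [0.809, 0.588, 0.0, 0.0]
ft_force: [0.6, 0.5, -0.5]
grip_width: 0.0579
grasp_force: 65.5
```

Emit:
{"method": "carry_out", "body": {
  "plan": [
    {"dx": 32,"dy": -17,"dz": 0,"twist": -6,"fingers": 1},
    {"dx": 64,"dy": -33,"dz": 0,"twist": -13,"fingers": 1},
    {"dx": 96,"dy": -50,"dz": 0,"twist": -20,"fingers": 1},
    {"dx": 128,"dy": -66,"dz": 0,"twist": -27,"fingers": 1},
    {"dx": 150,"dy": -80,"dz": 0,"twist": -34,"fingers": 1}
  ]
}}

```text
clock: 42.22
eef_pos: [0.4827, 0.1357, 0.1179]
tool_rot: [0.599, 0.801, 0.001, 0.0]
ft_force: [0.3, 0.4, -1.3]
grip_width: 0.058
grasp_force: 65.5
```

Emit:
{"method": "carry_out", "body": {
  "plan": [
    {"dx": 0,"dy": 0,"dz": 0,"twist": -7,"fingers": 1},
    {"dx": 0,"dy": 0,"dz": 0,"twist": -14,"fingers": 1},
    {"dx": 0,"dy": 0,"dz": 0,"twist": -21,"fingers": 1},
    {"dx": 0,"dy": 0,"dz": 0,"twist": -28,"fingers": 1},
    {"dx": 0,"dy": 0,"dz": 0,"twist": -35,"fingers": 1}
  ]
}}

```text
clock: 42.63
eef_pos: [0.4829, 0.1331, 0.1177]
tool_rot: [0.331, 0.944, 0.0, 0.0]
ft_force: [0.2, 0.4, -0.6]
grip_width: 0.0581
grasp_force: 65.5
```

Emit:
{"method": "carry_out", "body": {
  "plan": [
    {"dx": 0,"dy": 0,"dz": 0,"twist": -7,"fingers": 1},
    {"dx": 0,"dy": 0,"dz": 0,"twist": -14,"fingers": 1},
    {"dx": 0,"dy": 0,"dz": 0,"twist": -21,"fingers": 1},
    {"dx": 0,"dy": 0,"dz": 0,"twist": -28,"fingers": 1},
    {"dx": 0,"dy": 0,"dz": 0,"twist": -35,"fingers": 1}
  ]
}}

```text
clock: 43.05
eef_pos: [0.483, 0.1329, 0.1176]
tool_rot: [0.032, 0.999, 0.0, 0.0]
ft_force: [-0.0, 0.1, -0.7]
grip_width: 0.058
grasp_force: 65.5
```

```bash
python3 -c "
from h import *
st()"
```

```text
t 43.05 tcp [483.  132.9 117.6] x-axis deg 176.3 F [-0.   0.1 -0.7] w 58.0 g 65.5 j6 0.33
```

Emit:
{"method": "carry_out", "body": {
  "plan": [
    {"dx": 0,"dy": 14,"dz": 15,"twist": 0,"fingers": 1},
    {"dx": 0,"dy": 30,"dz": 40,"twist": 0,"fingers": 1},
    {"dx": 0,"dy": 34,"dz": 60,"twist": 0,"fingers": 1},
    {"dx": 0,"dy": 34,"dz": 71,"twist": 0,"fingers": 1},
    {"dx": 0,"dy": 34,"dz": 75,"twist": 0,"fingers": 1}
  ]
}}

```text
clock: 43.47
eef_pos: [0.4837, 0.1667, 0.0404]
tool_rot: [0.035, 0.999, -0.001, -0.002]
ft_force: [-0.6, 0.9, -0.9]
grip_width: 0.0582
grasp_force: 65.5
```

Emit:
{"method": "carry_out", "body": {
  "plan": [
    {"dx": 0,"dy": 0,"dz": 0,"twist": 0,"fingers": 1},
    {"dx": 0,"dy": 0,"dz": 0,"twist": 0,"fingers": 1},
    {"dx": 0,"dy": 0,"dz": 0,"twist": 0,"fingers": 1},
    {"dx": 0,"dy": 0,"dz": 0,"twist": 0,"fingers": 1},
    {"dx": 0,"dy": 0,"dz": 0,"twist": 0,"fingers": 1}
  ]
}}

```text
clock: 43.88
eef_pos: [0.4862, 0.1669, 0.0433]
tool_rot: [0.035, 0.999, 0.0, 0.001]
ft_force: [0.4, -0.7, -0.1]
grip_width: 0.0581
grasp_force: 65.5
```

Emit:
{"method": "carry_out", "body": {
  "plan": [
    {"dx": 0,"dy": 0,"dz": 2,"twist": 0,"fingers": 1},
    {"dx": 0,"dy": 0,"dz": 3,"twist": 0,"fingers": 1},
    {"dx": 0,"dy": 0,"dz": 3,"twist": 0,"fingers": -0.5},
    {"dx": 0,"dy": 0,"dz": 3,"twist": 0,"fingers": -1},
    {"dx": 0,"dy": 0,"dz": 3,"twist": 0,"fingers": -1}
  ]
}}

```text
clock: 44.3
eef_pos: [0.4855, 0.1669, 0.0394]
tool_rot: [0.035, 0.999, 0.0, 0.0]
ft_force: [-0.0, 0.3, 0.3]
grip_width: 0.0849
grasp_force: 0.0
```

Emit:
{"method": "carry_out", "body": {
  "plan": [
    {"dx": 0,"dy": 0,"dz": 0,"twist": 0,"fingers": -1},
    {"dx": 0,"dy": 0,"dz": -2,"twist": 0,"fingers": -1},
    {"dx": 0,"dy": 0,"dz": -30,"twist": 0,"fingers": -1},
    {"dx": 0,"dy": 0,"dz": -65,"twist": 0,"fingers": -1},
    {"dx": 0,"dy": 0,"dz": -87,"twist": 0,"fingers": -1}
  ]
}}

```text
clock: 44.72
eef_pos: [0.4862, 0.1672, 0.1288]
tool_rot: [0.035, 0.999, 0.0, 0.001]
ft_force: [1.1, 0.7, 0.9]
grip_width: 0.0852
grasp_force: 0.0
```

```bash
python3 - <<'E'
from h import *
from trans import tr
W=tr(190,lo=180);tr(175,lo=180)
E
```

```text
t 44.72 tcp [486.2 167.2 128.8] x-axis deg 176.0 F [1.1 0.7 0.9] w 85.2 g 0.0 j6 0.40
(180, np.int64(10), np.int64(151), np.int64(101)) (192, np.int64(9), np.int64(150), np.int64(75)) (213, np.int64(15), np.int64(52), np.int64(158)) (222, np.int64(8), np.int64(121), np.int64(99)) (228, np.int64(9), np.int64(66), np.int64(108)) (231, np.int64(45), np.int64(12), np.int64(131)) (252, np.int64(16), np.int64(43), np.int64(166)) (255, np.int64(16), np.int64(61), np.int64(191)) (258, np.int64(16), np.int64(105), np.int64(206)) (276, np.int64(17), np.int64(64), np.int64(204)) (279, np.int64(18), np.int64(38), np.int64(208)) (315, np.int64(17), np.int64(45), np.int64(170)) (384, np.int64(16), np.int64(49), np.int64(131)) (393, np.int64(9), np.int64(128), np.int64(74)) (399, np.int64(26), np.int64(19), np.int64(95)) (423, np.int64(16), np.int64(44), np.int64(132)) (426, np.int64(16), np.int64(66), np.int64(173)) (429, np.int64(16), np.int64(105), np.int64(201)) (462, np.int64(16), np.int64(53), np.int64(211)) 
t 44.77 tcp [488.9 168.1 133.1] x-axis deg 176.0 F [ 1.5 -0.2  2.4] w 85.4 g 0.0 j6 
[... 285 characters left out ...]
np.int64(151)) (252, np.int64(15), np.int64(44), np.int64(172)) (255, np.int64(16), np.int64(102), np.int64(208)) (276, np.int64(18), np.int64(37), np.int64(208)) (312, np.int64(18), np.int64(43), np.int64(172)) (381, np.int64(15), np.int64(48), np.int64(138)) (384, np.int64(42), np.int64(13), np.int64(102)) (387, np.int64(14), np.int64(37), np.int64(89)) (390, np.int64(11), np.int64(60), np.int64(85)) (393, np.int64(42), np.int64(13), np.int64(100)) (417, np.int64(18), np.int64(35), np.int64(125)) (423, np.int64(16), np.int64(98), np.int64(188)) (426, np.int64(16), np.int64(105), np.int64(208)) (456, np.int64(19), np.int64(56), np.int64(215)) (459, np.int64(23), np.int64(29), np.int64(217))
```

The second canvas leans the same way, with edges at u=212/255/277, so I'll repeat the sequence.

Emit:
{"method": "carry_out", "body": {
  "plan": [
    {"dx": 0,"dy": -30,"dz": 0,"twist": 0,"fingers": 1},
    {"dx": 0,"dy": -60,"dz": 10,"twist": 0,"fingers": 1},
    {"dx": 0,"dy": -77,"dz": 45,"twist": 0,"fingers": 1},
    {"dx": 0,"dy": -77,"dz": 85,"twist": 0,"fingers": 1},
    {"dx": 0,"dy": -77,"dz": 117,"twist": 0,"fingers": 1}
  ]
}}

```text
clock: 45.23
eef_pos: [0.4792, 0.0887, 0.0074]
tool_rot: [0.036, 0.999, -0.0, -0.0]
ft_force: [0.1, 1.0, 0.3]
grip_width: 0.0262
grasp_force: 0.0
```

Emit:
{"method": "carry_out", "body": {
  "plan": [
    {"dx": 0,"dy": 5,"dz": 0,"twist": 0,"fingers": 1},
    {"dx": 0,"dy": 11,"dz": 0,"twist": 0,"fingers": 1},
    {"dx": 0,"dy": 17,"dz": 0,"twist": 0,"fingers": 1},
    {"dx": 0,"dy": 22,"dz": 0,"twist": 0,"fingers": 1},
    {"dx": 0,"dy": 26,"dz": 0,"twist": 0,"fingers": 1}
  ]
}}

```text
clock: 45.65
eef_pos: [0.484, 0.1177, 0.0115]
tool_rot: [0.034, 0.999, 0.001, 0.002]
ft_force: [0.4, 0.7, 0.1]
grip_width: 0.0002
grasp_force: 0.0
```

Emit:
{"method": "carry_out", "body": {
  "plan": [
    {"dx": 0,"dy": 2,"dz": 0,"twist": 0,"fingers": 1},
    {"dx": 0,"dy": 4,"dz": 0,"twist": 0,"fingers": 1},
    {"dx": 0,"dy": 6,"dz": 0,"twist": 0,"fingers": 1},
    {"dx": 0,"dy": 8,"dz": 0,"twist": 0,"fingers": 1},
    {"dx": 0,"dy": 9,"dz": 0,"twist": 0,"fingers": 1}
  ]
}}

```text
clock: 46.07
eef_pos: [0.4824, 0.1249, 0.0094]
tool_rot: [0.035, 0.999, -0.0, -0.0]
ft_force: [-0.4, -1.9, 0.9]
grip_width: 0.0004
grasp_force: 0.5
```

```bash
python3 trans.py 230
```

```text
t 46.07 tcp [482.4 124.9   9.4] x-axis deg 176.0 F [-0.4 -1.9  0.9] w 0.4 g 0.5 j6 0.32
(240, np.int64(17), np.int64(32), np.int64(111)) (249, np.int64(18), np.int64(24), np.int64(53)) (252, np.int64(20), np.int64(32), np.int64(24)) (255, np.int64(19), np.int64(26), np.int64(80)) (258, np.int64(18), np.int64(30), np.int64(102)) (264, np.int64(13), np.int64(59), np.int64(90)) (267, np.int64(9), np.int64(153), np.int64(70)) (270, np.int64(14), np.int64(54), np.int64(150)) (276, np.int64(45), np.int64(12), np.int64(127)) (318, np.int64(20), np.int64(96), np.int64(148)) (348, np.int64(40), np.int64(12), np.int64(126)) (363, np.int64(16), np.int64(42), np.int64(152)) (375, np.int64(17), np.int64(44), np.int64(192)) (378, np.int64(16), np.int64(105), np.int64(208)) (411, np.int64(18), np.int64(36), np.int64(210)) (453, np.int64(18), np.int64(42), np.int64(171))
```

Emit:
{"method": "carry_out", "body": {
  "plan": [
    {"dx": 0,"dy": 1,"dz": 0,"twist": 0,"fingers": 1},
    {"dx": 0,"dy": 2,"dz": 0,"twist": 0,"fingers": 1},
    {"dx": 0,"dy": 2,"dz": 0,"twist": 0,"fingers": 1},
    {"dx": 0,"dy": -3,"dz": 0,"twist": 0,"fingers": 1},
    {"dx": 0,"dy": -20,"dz": 0,"twist": 0,"fingers": 1}
  ]
}}

```text
clock: 46.53
eef_pos: [0.4818, 0.1065, 0.0094]
tool_rot: [0.033, 0.999, 0.001, 0.001]
ft_force: [0.3, -0.2, 0.3]
grip_width: -0.0002
grasp_force: 0.0
```

Emit:
{"method": "carry_out", "body": {
  "plan": [
    {"dx": 0,"dy": -10,"dz": -20,"twist": 0,"fingers": 1},
    {"dx": 0,"dy": -10,"dz": -60,"twist": 0,"fingers": 0},
    {"dx": 0,"dy": -10,"dz": -95,"twist": 0,"fingers": -1},
    {"dx": 0,"dy": 10,"dz": -110,"twist": 0,"fingers": -1},
    {"dx": 0,"dy": 40,"dz": -110,"twist": 0,"fingers": -1}
  ]
}}

```text
clock: 46.95
eef_pos: [0.4872, 0.1443, 0.1243]
tool_rot: [0.037, 0.999, 0.001, 0.004]
ft_force: [0.9, 0.8, 0.3]
grip_width: 0.0483
grasp_force: 0.0
```

Emit:
{"method": "carry_out", "body": {
  "plan": [
    {"dx": 0,"dy": 18,"dz": 0,"twist": 0,"fingers": -1},
    {"dx": 0,"dy": 18,"dz": 20,"twist": 0,"fingers": -1},
    {"dx": 0,"dy": 18,"dz": 20,"twist": 0,"fingers": -1},
    {"dx": 0,"dy": 18,"dz": 20,"twist": 0,"fingers": -1},
    {"dx": 0,"dy": 18,"dz": 20,"twist": 0,"fingers": -1}
  ]
}}

```text
clock: 47.37
eef_pos: [0.4849, 0.1624, 0.0994]
tool_rot: [0.035, 0.999, -0.0, -0.0]
ft_force: [0.2, 0.0, 0.9]
grip_width: 0.0857
grasp_force: 0.0
```

```bash
python3 trans.py 200
```

```text
t 47.37 tcp [484.9 162.4  99.4] x-axis deg 176.0 F [0.2 0.  0.9] w 85.7 g 0.0 j6 0.39
(240, np.int64(45), np.int64(12), np.int64(125)) (255, np.int64(15), np.int64(48), np.int64(158)) (258, np.int64(17), np.int64(84), np.int64(206)) (261, np.int64(16), np.int64(103), np.int64(213)) (285, np.int64(17), np.int64(82), np.int64(206)) (288, np.int64(17), np.int64(38), np.int64(208)) (327, np.int64(19), np.int64(39), np.int64(185)) (405, np.int64(14), np.int64(48), np.int64(144)) (414, np.int64(12), np.int64(61), np.int64(112)) (417, np.int64(8), np.int64(124), np.int64(74)) (426, np.int64(30), np.int64(13), np.int64(98)) (459, np.int64(15), np.int64(51), np.int64(130)) (465, np.int64(17), np.int64(86), np.int64(183)) (468, np.int64(16), np.int64(106), np.int64(207))
```

Emit:
{"method": "carry_out", "body": {
  "plan": [
    {"dx": 0,"dy": 3,"dz": 15,"twist": 0,"fingers": -1},
    {"dx": 0,"dy": 3,"dz": 35,"twist": 0,"fingers": -1},
    {"dx": 0,"dy": 3,"dz": 52,"twist": 0,"fingers": -1},
    {"dx": 0,"dy": 3,"dz": 62,"twist": 0,"fingers": -1},
    {"dx": 0,"dy": 3,"dz": 65,"twist": 0,"fingers": -1}
  ]
}}

```text
clock: 47.83
eef_pos: [0.4844, 0.165, 0.033]
tool_rot: [0.035, 0.999, -0.0, -0.001]
ft_force: [-0.5, -0.1, 0.4]
grip_width: 0.0853
grasp_force: 0.0
```

Emit:
{"method": "carry_out", "body": {
  "plan": [
    {"dx": 0,"dy": 0,"dz": 0,"twist": 0,"fingers": -0.5},
    {"dx": 0,"dy": 0,"dz": 0,"twist": 0,"fingers": -0.2},
    {"dx": 0,"dy": 0,"dz": 0,"twist": 0,"fingers": 0},
    {"dx": 0,"dy": 0,"dz": 0,"twist": 0,"fingers": 0.2},
    {"dx": 0,"dy": 0,"dz": 0,"twist": 0,"fingers": 0.3}
  ]
}}

```text
clock: 48.25
eef_pos: [0.4864, 0.1651, 0.0362]
tool_rot: [0.035, 0.999, -0.001, 0.001]
ft_force: [-3.8, -5.4, 15.1]
grip_width: 0.031
grasp_force: 48.2
```

Emit:
{"method": "carry_out", "body": {
  "plan": [
    {"dx": 0,"dy": 0,"dz": 0,"twist": 0,"fingers": 0.4},
    {"dx": 0,"dy": 0,"dz": 0,"twist": 0,"fingers": 1},
    {"dx": 0,"dy": 0,"dz": 0,"twist": 0,"fingers": 1},
    {"dx": 0,"dy": 0,"dz": 0,"twist": 0,"fingers": 1},
    {"dx": 0,"dy": 0,"dz": 0,"twist": 0,"fingers": 1}
  ]
}}

```text
clock: 48.67
eef_pos: [0.4864, 0.1648, 0.0365]
tool_rot: [0.035, 0.999, -0.001, 0.002]
ft_force: [-3.0, -4.5, 9.9]
grip_width: 0.0305
grasp_force: 52.8
```

Emit:
{"method": "carry_out", "body": {
  "plan": [
    {"dx": 0,"dy": 0,"dz": -3,"twist": 0,"fingers": 1},
    {"dx": 0,"dy": 0,"dz": -6,"twist": 0,"fingers": 1},
    {"dx": 0,"dy": 0,"dz": -9,"twist": 0,"fingers": 1},
    {"dx": 0,"dy": 0,"dz": -12,"twist": 0,"fingers": 1},
    {"dx": 0,"dy": 0,"dz": -12,"twist": 0,"fingers": 1}
  ]
}}

```text
clock: 49.08
eef_pos: [0.4854, 0.1656, 0.0468]
tool_rot: [0.035, 0.999, -0.0, 0.0]
ft_force: [-0.4, -3.0, 1.9]
grip_width: 0.0237
grasp_force: 57.4
```

Emit:
{"method": "carry_out", "body": {
  "plan": [
    {"dx": 0,"dy": 0,"dz": -15,"twist": 0,"fingers": 1},
    {"dx": 0,"dy": 0,"dz": -35,"twist": 0,"fingers": 1},
    {"dx": 0,"dy": 15,"dz": -55,"twist": 0,"fingers": 1},
    {"dx": 0,"dy": 40,"dz": -55,"twist": 0,"fingers": 1},
    {"dx": 0,"dy": 62,"dz": -55,"twist": 0,"fingers": 1}
  ]
}}

```text
clock: 49.5
eef_pos: [0.4909, 0.2295, 0.1029]
tool_rot: [0.035, 0.999, 0.002, 0.001]
ft_force: [0.4, -0.9, -0.6]
grip_width: 0.0241
grasp_force: 56.5
```

Emit:
{"method": "carry_out", "body": {
  "plan": [
    {"dx": 0,"dy": 5,"dz": 5,"twist": 0,"fingers": 1},
    {"dx": 0,"dy": 5,"dz": 12,"twist": 0,"fingers": 1},
    {"dx": 0,"dy": 5,"dz": 19,"twist": 0,"fingers": 1},
    {"dx": 0,"dy": 5,"dz": 24,"twist": 0,"fingers": 1},
    {"dx": 0,"dy": 5,"dz": 25,"twist": 0,"fingers": 1}
  ]
}}

```text
clock: 49.92
eef_pos: [0.4885, 0.2312, 0.0742]
tool_rot: [0.035, 0.999, -0.001, -0.002]
ft_force: [-0.0, 0.1, -0.1]
grip_width: 0.0239
grasp_force: 56.5
```

Emit:
{"method": "carry_out", "body": {
  "plan": [
    {"dx": 0,"dy": 0,"dz": 1,"twist": 0,"fingers": 1},
    {"dx": 0,"dy": 0,"dz": 2,"twist": 0,"fingers": 1},
    {"dx": 0,"dy": 0,"dz": 3,"twist": 0,"fingers": 1},
    {"dx": 0,"dy": 0,"dz": 4,"twist": 0,"fingers": 1},
    {"dx": 0,"dy": 0,"dz": 4,"twist": 0,"fingers": 1}
  ]
}}

```text
clock: 50.33
eef_pos: [0.4902, 0.2326, 0.0724]
tool_rot: [0.035, 0.999, 0.0, 0.0]
ft_force: [-0.2, -0.2, -1.2]
grip_width: 0.0239
grasp_force: 56.5
```

```bash
python3 -c "
from h import *
st()"
```

```text
t 50.33 tcp [490.2 232.6  72.4] x-axis deg 176.0 F [-0.2 -0.2 -1.2] w 23.9 g 56.5 j6 0.51
```

Emit:
{"method": "carry_out", "body": {
  "plan": [
    {"dx": 0,"dy": 0,"dz": 1,"twist": 0,"fingers": 1},
    {"dx": 0,"dy": 0,"dz": 2,"twist": 0,"fingers": 1},
    {"dx": 0,"dy": 0,"dz": 3,"twist": 0,"fingers": 1},
    {"dx": 0,"dy": 0,"dz": 4,"twist": 0,"fingers": 1},
    {"dx": 0,"dy": 0,"dz": 4,"twist": 0,"fingers": 1}
  ]
}}

```text
clock: 50.75
eef_pos: [0.4902, 0.2329, 0.0697]
tool_rot: [0.035, 0.999, 0.0, 0.0]
ft_force: [-2.2, -1.3, 8.2]
grip_width: 0.0242
grasp_force: 57.8
```

Contact at 8 N. I'll ease off 1 mm, release, and withdraw.

Emit:
{"method": "carry_out", "body": {
  "plan": [
    {"dx": 0,"dy": 0,"dz": -1,"twist": 0,"fingers": 1},
    {"dx": 0,"dy": 0,"dz": -1,"twist": 0,"fingers": 1},
    {"dx": 0,"dy": 0,"dz": -1,"twist": 0,"fingers": 0.3},
    {"dx": 0,"dy": 0,"dz": -1,"twist": 0,"fingers": 0.2},
    {"dx": 0,"dy": 0,"dz": -1,"twist": 0,"fingers": 0.1}
  ]
}}

```text
clock: 51.17
eef_pos: [0.49, 0.2327, 0.069]
tool_rot: [0.035, 0.999, -0.0, -0.0]
ft_force: [-0.2, -0.5, -0.3]
grip_width: 0.0386
grasp_force: 0.1
```

Emit:
{"method": "carry_out", "body": {
  "plan": [
    {"dx": 0,"dy": 0,"dz": 0,"twist": 0,"fingers": 0},
    {"dx": 0,"dy": 0,"dz": 0,"twist": 0,"fingers": 0},
    {"dx": 0,"dy": 0,"dz": -10,"twist": 0,"fingers": 0},
    {"dx": 0,"dy": 0,"dz": -40,"twist": 0,"fingers": 0},
    {"dx": 0,"dy": 0,"dz": -80,"twist": 0,"fingers": 0}
  ]
}}

```text
clock: 51.58
eef_pos: [0.4875, 0.2315, 0.1474]
tool_rot: [0.035, 0.999, -0.002, -0.004]
ft_force: [0.9, -0.3, -0.1]
grip_width: 0.0425
grasp_force: 0.0
```

Emit:
{"method": "carry_out", "body": {
  "plan": [
    {"dx": 20,"dy": -20,"dz": -20,"twist": 0,"fingers": 0},
    {"dx": 50,"dy": -50,"dz": -40,"twist": 0,"fingers": 0},
    {"dx": 70,"dy": -80,"dz": -40,"twist": 0,"fingers": 0},
    {"dx": 80,"dy": -110,"dz": -40,"twist": 0,"fingers": 0},
    {"dx": 80,"dy": -130,"dz": -40,"twist": 0,"fingers": 0}
  ]
}}

```text
clock: 52.0
eef_pos: [0.3985, 0.1069, 0.1907]
tool_rot: [0.035, 0.999, -0.0, 0.0]
ft_force: [-0.4, 0.7, -0.4]
grip_width: 0.0425
grasp_force: 0.0
```

```bash
python3 - <<'E'
from h import *
st();S=look('side','s30');C=look('scene','c30')
for n,c in (('side',S),('scene',C)):
  for k in blobs(c,(165,100,30),(8,255,255),100)[:1]:
    print(n,'cup',k.mean(0))
a=cv2.resize(S['image'][80:260,150:350,::-1],(400,360),interpolation=cv2.INTER_CUBIC);b=cv2.resize(C['image'][130:310,250:450,::-1],(400,360),interpolation=cv2.INTER_CUBIC)
cv2.imwrite('pics/z.png',np.hstack([a,b]))
E
```

```text
t 52.00 tcp [398.5 106.9 190.7] x-axis deg 176.0 F [-0.4  0.7 -0.4] w 42.5 g 0.0 j6 0.33
side cup [229.6        201.33333333]
scene cup [259.69135802 182.9382716 ]
```

View pics/z.png

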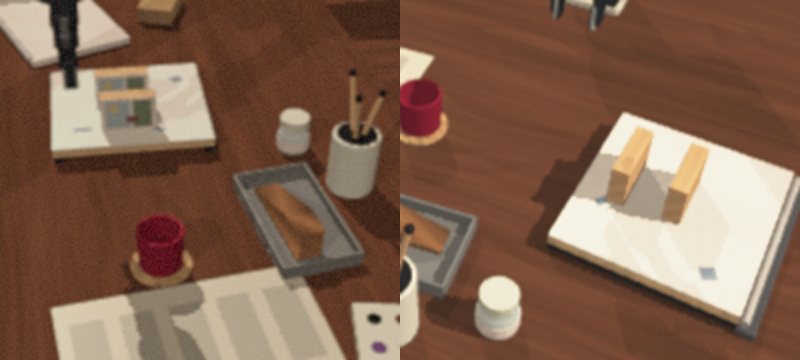

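Both canvases stand on the board, the wedge lies in the tray and the cup is centred on the coaster. One tan block beside the far pad, at side px of about (230,85), needs a numeric check in case it is a third canvas.

```bash
python3 - <<'E'
from h import *
S=look('side');h=cv2.cvtColor(S['image'],cv2.COLOR_RGB2HSV)
print((plane(S,[(230,92),(218,92),(241,92),(230,80)],0)*1000).round())
for v in range(74,96,2): print(v,[tuple(h[v,u].tolist()) for u in range(216,246,4)])
E
```

```text
[[610. 624.]
 [562. 633.]
 [655. 615.]
 [630. 733.]]
74 [(13, 94, 87), (10, 154, 78), (15, 123, 164), (16, 122, 177), (15, 119, 175), (16, 120, 174), (14, 138, 133), (9, 154, 96)]
76 [(9, 178, 93), (10, 167, 93), (15, 122, 178), (15, 122, 175), (15, 126, 174), (15, 121, 168), (13, 132, 124), (9, 151, 96)]
78 [(9, 144, 101), (12, 158, 105), (16, 126, 176), (15, 124, 171), (15, 127, 163), (15, 126, 166), (14, 135, 96), (9, 140, 93)]
80 [(10, 152, 97), (14, 139, 147), (15, 128, 169), (16, 118, 168), (16, 123, 164), (15, 133, 159), (14, 126, 95), (8, 147, 92)]
82 [(9, 155, 97), (14, 119, 170), (15, 124, 163), (15, 124, 166), (16, 127, 166), (14, 124, 156), (12, 146, 77), (9, 156, 93)]
84 [(9, 163, 97), (15, 121, 124), (15, 132, 143), (16, 128, 155), (16, 128, 159), (16, 132, 124), (10, 129, 67), (10, 151, 88)]
86 [(10, 153, 102), (13, 125, 94), (15, 137, 99), (14, 118, 99), (15, 138, 105), (16, 133, 98), (9, 176, 55), (9, 151, 96)]
88 [(9, 147, 104), (14, 135, 96), (14, 130, 102), (14, 127, 104), (16, 147, 99), (14, 135, 96), (10, 190, 55), (10, 170, 93)]
90 [(9, 154, 101), (15, 127, 86), (15, 137, 91), (16, 131, 97), (15, 135, 104), (13, 120, 81), (8, 148, 74), (9, 159, 98)]
92 [(9, 152, 94), (9, 128, 80), (12, 179, 57), (11, 129, 69), (12, 144, 69), (9, 153, 55), (9, 147, 83), (10, 157, 96)]
94 [(11, 171, 88), (9, 157, 94), (13, 198, 63), (8, 133, 71), (16, 249, 46), (12, 173, 53), (8, 144, 85), (11, 152, 104)]
```

That block is plain wood with no picture and about 0.88 m away, out of reach, so it isn't a canvas. Handing in.

```bash
python3 -c "
from workcell import job_done
print(job_done())"
```

```text
the job is handed in; nothing more can be done
None
```

The job is handed in: the board was lowered flat in tugs of about 2 cm, the wedge lies on its base in the tray, the cup (knocked aside once and put back) is centred on the coaster, and both wooden canvases found stand upright on the board.

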